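# Take down the marking-out stack and put each piece away

## Task

The marking-out is done: take the stack on the bright steel plate apart from the top down, one piece at a time, and set each piece gently in its own place before taking the next: the brass bar lying in the V of the pale wooden cradle, then the V-block (V upwards) in the brown wooden tray with green felt, then the drilled steel block in the black plastic tray with red lining, and last the hollow green-sided riser in the bare metal tray with the black rubber mat. Centre each piece in its place, upright, square with it and fully down, not perched on a rim. Do not topple the stack, and leave the blue marking-fluid bottle where it stands.

Things in the scene. Friction and masses are not known exactly. Their poses are not given: they have to be found in the camera images.
- bar: brass round bar, the workpiece, on top of the stack: diameter 36, length 42, about 0.36 kg, ends blued with a scribed cross. Lies level in the V of the V-block, its axis 11.5 above the V-block's top. Origin at its centre, on the axis; x along the axis. It may roll, so its y and z axes can point anywhere round x.
- vblock: black steel V-block with grey V flanks, second from the top: 50 (x) by 46 (y) by 40 high, about 0.55 kg. The 90 degree V runs along x in its top, 28 wide and 14 deep. In each y side is a clamp groove 5 deep from 10 to 18 above the underside. Origin at the centre of the underside, z up.
- block: bright steel setting block with dark holes, third from the top, lying flat: 75 (x) by 50 (y) by 25 high, about 0.6 kg. Origin at the centre of the underside, z up. On it the V-block may be turned up to 7 degrees and shifted up to 10 along x.
- riser: hollow cast-iron riser (box parallel), the bottom of the stack: green painted side walls, dull grey top and bottom, 92 (x) by 62 (y) by 40 high, walls 8, open at both x ends, about 0.75 kg. Origin at the centre of the underside, z up. It stands on a bright steel marking-out plate (fixed, 165 by 140, its top 18 above the bench).
- cradle: place for the brass bar (fixed): pale wooden base 100 (x) by 80 (y) by 8 thick with two sloping rails 90 long that form a 90 degree V along x; V 30 wide at the top, rails at most 23 above the bench. The bar lying in it has its axis 33.5 above the bench, along x. Origin at the centre of the underside.
- felt_tray: place for the V-block (fixed): brown wooden tray with brass corners and green felt floor. Pocket 66 (x) by 62 (y), walls 13 thick, floor 8 above the bench, rim 16 above the bench. The V may run along the tray's x or y. Origin at the centre of the underside.
- plastic_tray: place for the drilled block (fixed): black plastic tray with red floor. Pocket 91 (x) by 66 (y), walls 9 thick, floor 8 above the bench, rim 16 above the bench; the block lies with its x along the tray's x, either way round. Origin at the centre of the underside.
- steel_tray: place for the riser (fixed): bare light metal tray with a black rubber floor. Pocket 108 (x) by 78 (y), walls 6 thick, floor 8 above the bench, rim 16 above the bench; the riser stands with its x along the tray's x, either way round. Origin at the centre of the underside.
- bottle: bystander: small dark blue bottle of marking fluid with a black cap, diameter 40, 75 high, loose on the bench. Origin at the centre of its underside. Leave it alone.
There are look-alikes about, which are no part of the job. What is shaped like the block but orange, purple or turquoise is not meant.

How it is judged:
By the outcome, as a careful person would: the job done as asked, in the order asked, and still so for the second after the job is handed in, with the robot touching nothing.
It also fails if it takes over 128 s, if anything falls off the work surface, if the arm or the gripper's body presses on something with over 40 N, if the wrist force passes 120 N, or if a joint passes its speed limit or range.

## Robot

A 6-joint arm with a two-finger parallel gripper is mounted at the origin on the work surface. World frame = base frame: x ahead of the robot, y to its left, z up, the work surface at z = 0. Lengths are in m, angles in rad, forces in N, time in s.
With the tool pointing down it reaches from about 0.225 to 0.875 m from the base axis. Payload 3.4 kg.
Tool frame: the origin (TCP) lies between the finger pads; the fingertips stand 19 mm ahead of it and the grasp point (between the pads) is the TCP; z points along the fingers, y is the direction in which the jaws open and shut (so a half turn about z gives the same grasp; the last joint's range is limited). The gripper opens to 85 mm and grips with 20 to 120 N. Pads are 22 mm wide; open, the fingers measure 114 mm over their backs; the gripper's body (76 mm by 85 mm) begins 54 mm behind the grasp point. The pads swing forward as they close: fully open they stand 13 mm farther back than shut.
Start: joints at [1.086, 0.276, 1.505, -0, 1.361, -0.121], TCP at [0.205, 0.537, 0.25] pointing down, gripper open.
Joint ranges: [-2.89, 2.89], [-0.75, 2.08], [0.22, 2.7], [-1.18, 4.32], [0.11, 2.71], [-2.7, 2.7]. Speed limits (rad/s): [2.57, 2.57, 3.14, 3.14, 3.14, 3.14].

## Interface

Orientations are given as a 3x3 rotation matrix whose columns are the frame's x, y, z axes.
In Python, from plant import state, capture, get_calibration, job_done gives the robot as it stands.
- The arm moves only by the tool step_arm, never from a script. Its argument "series" is a list that holds one entry, the list of rows, each a list of 5 numbers: the shift along the world's x, y, z in cm, then the turn about the world's z in rad, then the finger opening in cm, from 0 to 8.54. A call has 1 to 10 rows; each row is the pose to reach, as a shift and turn from the pose commanded when the call began; what a row does not reach only later rows make up. A row lasts 1/12 s, in which the tool goes at most 41.7 mm and 7.16 degrees, less where a joint would pass 70% of its speed; a pose out of reach is approached as far as the arm can. A call with a gripper value outside its range is refused whole. The fingers move at their own pace and stop on an object; "newtons" is the grip in N (left out, the last holds). Time passes only in rows, so rows that repeat a pose let the fingers close. It gives the time, the measured TCP pose, the force and the opening at its end, in the units of the state.
- state(): the state, without advancing time (a new reading comes with each control period).
- capture(name): name is "side" or "top" or "wrist"; returns the picture (384x512x3 uint8, red, green, blue); there is no depth.
- get_calibration(name): a dict with "fx", "fy", "cx", "cy" (pixels), "xyz" and "attitude" of the camera in the world. Camera axes: x right, y down, z forward; pixel columns grow to the right and rows downward; lengths in m; the calibration is good to about 2 mm. A picture is of the moment at which its call begins: read the wrist's pose just before it. get_calibration takes no time and is no camera call; for the wrist camera it gives the pose at the moment of the call.
- job_done(): hands the job in, once; it reports no verdict.
The state is a dict: "time_s": time; "q": joint angles; "joint_vel": joint speeds; "joint_torque": joint torques, N m; "ee_pos": TCP position; "tool_rot": TCP orientation; "wrist_force": force on the tool from outside, world axes, zero at the start; "moment": the same for the moment, N m; "finger_gap": finger opening in m.
Only numpy, scipy, OpenCV 4.12 (cv2) and the standard library are available. Lean on these libraries where they do the work, as an engineer would, in place of code of your own. Each camera call takes 0.05 s, during which the arm holds its last target.

## Working session

There is one attempt and no reset: what is moved stays moved. The work goes in short steps, Python scripts to look and compute and a tool call to move; the robot and the scene stay as the last step left them, time stands still between calls to the robot, and variables do not carry over. Pictures are saved under pics/ and viewed, and the job is handed in when it is done.

Besides the shell and the picture viewer there is one more tool, called after ">>>" as a command line: name --argument value ..., lists and objects as JSON in quotes. step_arm: Moves the arm, as the interface text tells. Its arguments: {"type":"object","properties":{"series":{"type":"array","items":{"type":"array","items":{"type":"array","items":{"type":"number"}}}},"newtons":{"type":"number"}},"required":["series"]}

```bash
ls; mkdir -p pics
python3 - <<'E'
from plant import state,capture,get_calibration
import cv2,numpy as np
s=state();print(s['time_s'],s['ee_pos'],s['tool_rot'],s['finger_gap'],s['wrist_force'])
for n in('side','top','wrist'):
    c=get_calibration(n);print(n,c)
    cv2.imwrite(f'pics/{n}0.png',capture(n)[:,:,::-1])
E
```

```text
pics
0.0 [0.20437645 0.5369284  0.24944218] [[-9.34567577e-01  3.55784664e-01 -8.46166970e-04]
 [ 3.55785599e-01  9.34566258e-01 -1.58657072e-03]
 [ 2.26321568e-04 -1.78381158e-03 -9.99998383e-01]] 0.08544109198725573 [ 0.58587221 -0.11440424 -0.32874505]
side {'fx': 359.9373468169915, 'fy': 359.9373468169915, 'cx': 256.8037678509333, 'cy': 184.85082327420326, 'xyz': array([-0.14275676, -0.71533643,  0.79575249]), 'attitude': array([[ 0.72758315, -0.42758923,  0.53646081],
       [-0.68588191, -0.43774339,  0.58133186],
       [-0.01373907, -0.79091603, -0.61177044]])}
top {'fx': 408.24340060861255, 'fy': 408.24340060861255, 'cx': 259.03743892396886, 'cy': 187.32218212025145, 'xyz': array([ 0.38948652, -0.09052361,  1.32657848]), 'attitude': array([[-0.01847552, -0.99775561,  0.06436153],
       [-0.9997991 ,  0.0179362 , -0.00894738],
       [ 0.00777289, -0.0645139 , -0.99788654]])}
wrist {'fx': 266.80420250369355, 'fy': 266.80420250369355, 'cx': 256.6553850394847, 'cy': 194.374315761839, 'xyz': array([0.13745691, 0.56289597, 0.37363461]), 'attitude': array([[ 0.35590963,  0.89644833,  0.2640241 ],
       [ 0.93451855, -0.34085099, -0.1024484 ],
       [-0.00184682,  0.2831978 , -0.95905975]])}
```

View pics/top0.png

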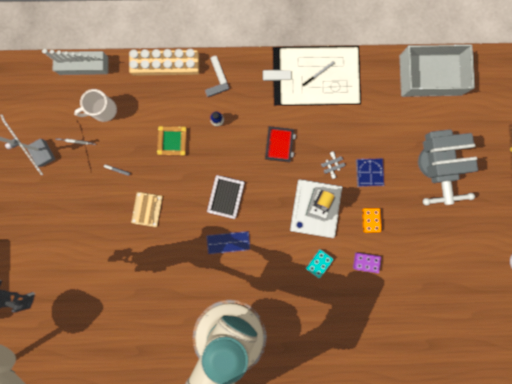

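View pics/side0.png

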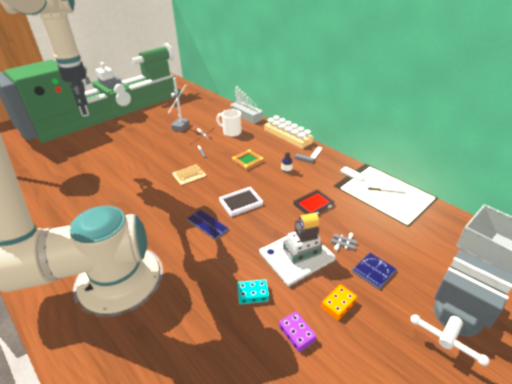

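View pics/wrist0.png

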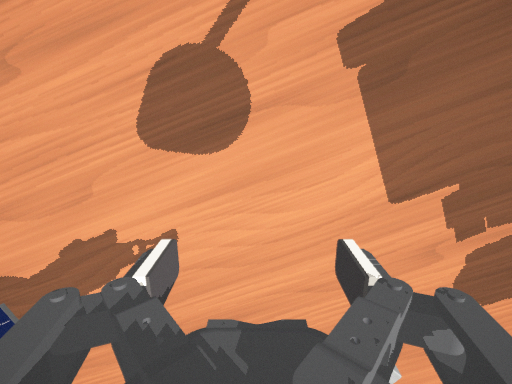

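The top view shows the stack at about (322,203) and the cradle at (147,210). The felt tray is at (172,141), the plastic tray at (281,144), the steel tray at (226,197) and the bottle at (217,118). The side view agrees. Next I'll get coarse positions from the top camera.

```bash
cat > h.py <<'E'
import cv2,numpy as np
from plant import state,capture,get_calibration
def pts(c,uv,z):
    uv=np.atleast_2d(np.asarray(uv,float))
    d=np.c_[(uv[:,0]-c['cx'])/c['fx'],(uv[:,1]-c['cy'])/c['fy'],np.ones(len(uv))]@np.array(c['attitude']).T
    o=np.array(c['xyz']);return (o+d*((z-o[2])/d[:,2])[:,None])
def proj(c,P):
    p=(np.atleast_2d(P)-np.array(c['xyz']))@np.array(c['attitude'])
    return np.c_[c['cx']+c['fx']*p[:,0]/p[:,2],c['cy']+c['fy']*p[:,1]/p[:,2]]
def snap(n,name):
    c=get_calibration(n);im=capture(n);cv2.imwrite(f'pics/{name}.png',im[:,:,::-1]);np.save(f'pics/{name}.npy',im)
    import pickle;pickle.dump((c,state()),open(f'pics/{name}.pkl','wb'));return c,im
def load(name):
    import pickle;c,s=pickle.load(open(f'pics/{name}.pkl','rb'));return c,s,np.load(f'pics/{name}.npy')
def rect(c,cnt,z):
    P=pts(c,cnt.reshape(-1,2),z)[:,:2]*1000
    (x,y),(w,h),a=cv2.minAreaRect(P.astype(np.float32))
    if w<h:w,h,a=h,w,a-90
    a=(a+90)%180-90   # angle of long side, deg
    return np.round([x,y,w,h,a],1)
def blobs(mask,amin=30):
    k,_=cv2.findContours(mask.astype(np.uint8),cv2.RETR_EXTERNAL,cv2.CHAIN_APPROX_NONE)
    return [q for q in k if cv2.contourArea(q)>amin]
def crop(name,x0,y0,x1,y1,out,s=4):
    im=cv2.imread(f'pics/{name}.png')[y0:y1,x0:x1]
    cv2.imwrite(f'pics/{out}.png',cv2.resize(im,None,fx=s,fy=s,interpolation=cv2.INTER_NEAREST))
E
python3 - <<'E'
from h import *
c,im=snap('top','top1')
R,G,B=[im[...,i].astype(int) for i in range(3)]
m={'red':(R>150)&(G<60)&(B<60),'green':(G>80)&(R<70)&(B<110),'yel':(R>150)&(G>120)&(B<90),'black':(np.maximum(np.maximum(R,G),B)<70),'blue':(B>R+40)&(B>G+30),'white':(R>170)&(G>170)&(B>170)}
for n,k in m.items():
    for q in blobs(k,40):
        (u,v),_,_=cv2.minAreaRect(q)
        if 100<v<290: print(n,int(u),int(v),rect(c,q,0.008))
crop('top1',100,90,260,240,'c1'); crop('top1',255,110,415,290,'c2')
E
```

```text
red 279 143 [ 616.3 -171.2   91.9   64.9   -7. ]
green 171 140 [632.4 181.3  55.9  52.3  -1. ]
yel 371 220 [ 362.4 -463.    77.2   55.2   -1.1]
yel 325 199 [ 432.8 -316.6   48.1   37.5  -28.1]
yel 170 140 [633.6 182.6  95.5  92.   -2.6]
black 217 115 [712.   30.1  29.5  20.7  62.2]
blue 228 242 [300.3  -1.3 123.8  53.2 -84.9]
blue 369 171 [ 518.3 -463.6   82.3   78.5    1.7]
white 318 212 [ 389.5 -291.6   57.8   24.6   64.1]
white 448 192 [ 446.7 -714.8  163.3   74.7   89. ]
white 315 208 [ 404.3 -284.3  166.8  142.3  -10.5]
white 225 196 [446.7   7.7 122.1  92.7 -14.7]
white 453 160 [ 551.5 -739.7  139.5    8.6  -84.3]
white 452 147 [ 594.5 -737.4  136.6    8.8  -84.3]
white 90 102 [763.2 441.9  98.6  84.3  85.2]
```

View pics/c1.png

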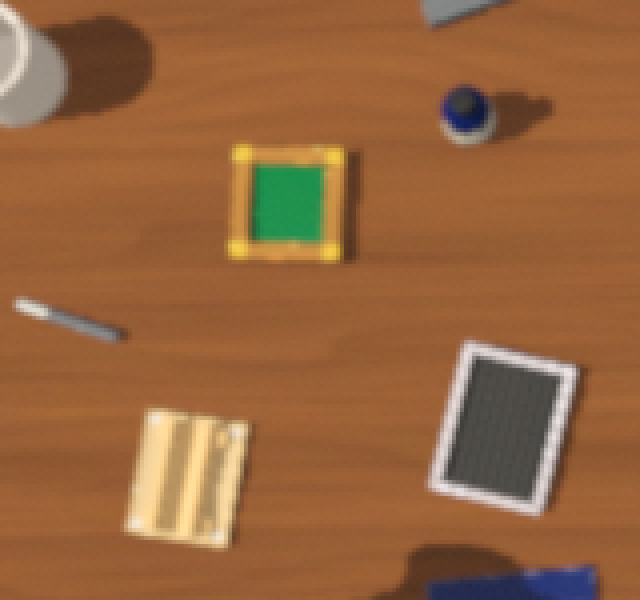

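View pics/c2.png

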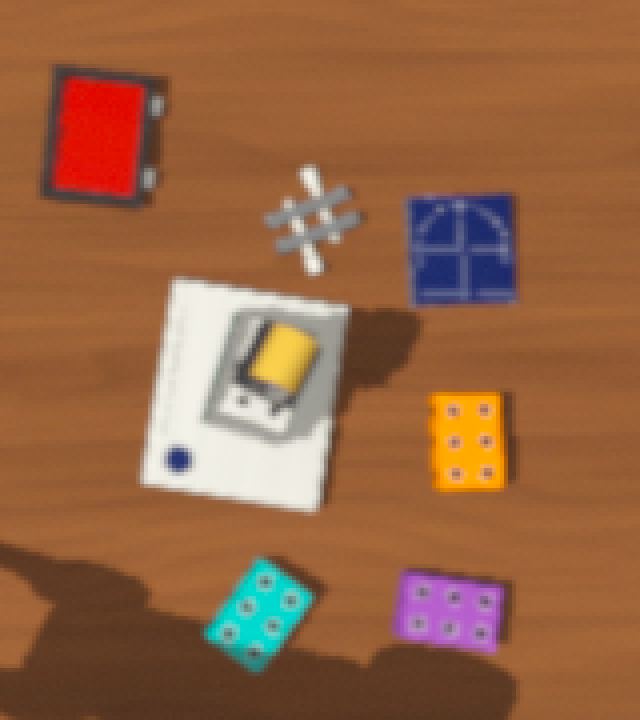

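>>> step_arm --series '[[[3,-3,1,0,8.5],[6,-6,2,0,8.5],[9,-10,3,0,8.5],[12,-13,4,0,8.5],[15,-17,5,0,8.5],[18,-21,6,0,8.5],[20,-24,6,0,8.5],[22,-26,6,0,8.5],[23,-28,6,0,8.5],[23,-28,6,0,8.5]]]'

```text
time_s: 1.03
ee_pos: [0.4383, 0.2521, 0.3103]
tool_rot: [[-0.932, 0.362, 0.003], [0.362, 0.932, -0.004], [-0.004, -0.003, -1.0]]
wrist_force: [-0.1, 0.9, -0.7]
finger_gap: 0.0852
```

Run:
```python
from h import *
snap('wrist','w1')
s=state();print(s['time_s'],s['ee_pos'])
```

```text
1.0833 [0.43633907 0.25470097 0.31016738]
```

View pics/w1.png

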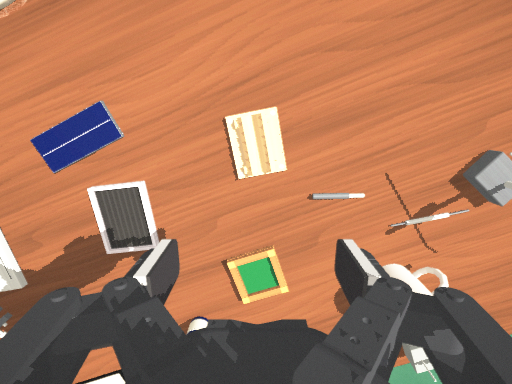

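The wrist view shows the cradle (255,143), the felt tray (257,275) and the steel tray (123,216).

Run:
```python
from h import *
c,s,im=load('w1')
R,G,B=[im[...,i].astype(int) for i in range(3)]
hsv=cv2.cvtColor(im,cv2.COLOR_RGB2HSV)
print(im[150,240],im[150,254],im[262,240],im[275,257],im[190,100],im[216,123],im[195,93])
masks={'green':(G>90)&(R<70),'blackmat':(R<75)&(abs(R-B)<25)&(G<75),'steelrim':(R>160)&(abs(R-B)<35)&(abs(R-G)<35),'wood':(R>200)&(G>140)}
for n,m in masks.items():
    m=cv2.morphologyEx(m.astype(np.uint8),cv2.MORPH_CLOSE,np.ones((3,3)))
    for q in blobs(m,300):
        (u,v),_,_=cv2.minAreaRect(q)
        if v<320 and 80<u<320 and v>90: print(n,int(u),int(v),'z8',rect(c,q,.008),'z16',rect(c,q,.016))
crop('w1',80,90,310,320,'c3',3)
```

```text
[232 195 142] [255 255 247] [254 218 132] [ 64 187 101] [255 255 255] [97 93 87] [254 254 253]
green 258 275 z8 [634.7 177.9  59.4  58.2  -2.6] z16 [629.8 179.8  58.3  57.1  -2.6]
blackmat 255 311 z8 [ 721.3  136.1 1081.4  332.7   69. ] z16 [ 714.7  138.7 1061.1  326.4   69. ]
blackmat 128 236 z8 [479.8  -5.1  72.6  37.2  74.5] z16 [4.778e+02 2.000e-01 7.120e+01 3.650e+01 7.450e+01]
steelrim 133 231 z8 [485.6   4.7 195.9 118.6 -14.8] z16 [483.5   9.8 192.2 116.3 -14.8]
steelrim 256 142 z8 [412.  260.9  98.7  78.9 -10.4] z16 [411.2 261.2  96.8  77.5 -10.4]
wood 283 276 z8 [657.5 214.9 196.1 142.4  86.8] z16 [652.1 216.1 192.4 139.7  86.8]
wood 141 185 z8 [415.3  46.8 318.3 167.9 -51.7] z16 [414.5  51.1 312.3 164.8 -51.7]
wood 256 144 z8 [413.8 254.5 317.8 114.9  87.4] z16 [413.  255.  311.8 112.8  87.4]
```

View pics/c3.png

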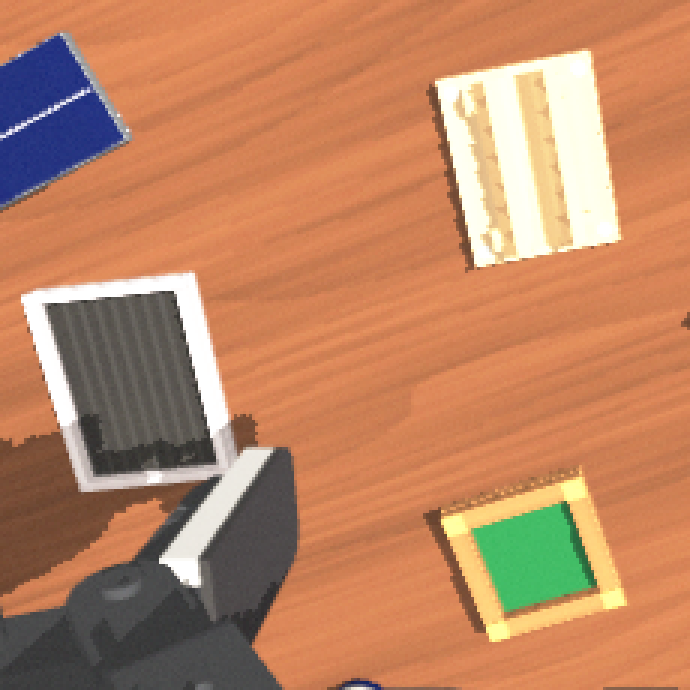

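>>> step_arm --series '[[[0,-3,0,-0.1,8.5],[0,-6,0,-0.2,8.5],[0,-10,0,-0.3,8.5],[0,-14,0,-0.4,8.5],[-1,-18,0,-0.5,8.5],[-1,-22,0,-0.6,8.5],[-1,-26,0,-0.7,8.5],[-1,-30,0,-0.8,8.5],[-2,-34,0,-0.9,8.5],[-2,-38,0,-1.0,8.5]]]'

```text
time_s: 1.92
ee_pos: [0.413, -0.1228, 0.3104]
tool_rot: [[-0.202, 0.979, -0.001], [0.979, 0.202, 0.001], [0.001, -0.0, -1.0]]
wrist_force: [0.7, 0.8, -0.7]
finger_gap: 0.0853
```

>>> step_arm --series '[[[0,-4,0,-0.1,8.5],[0,-8,0,-0.2,8.5],[0,-12,0,-0.3,8.5],[0,-15,0,-0.4,8.5],[0,-18,0,-0.5,8.5],[0,-20,0,-0.6,8.5],[0,-22,0,-0.69,8.5],[0,-22,0,-0.69,8.5],[0,-22,0,-0.69,8.5]]]'

```text
time_s: 2.67
ee_pos: [0.4151, -0.3421, 0.3097]
tool_rot: [[0.464, 0.886, -0.0], [0.886, -0.464, 0.002], [0.002, -0.001, -1.0]]
wrist_force: [0.3, 0.3, 0.8]
finger_gap: 0.0849
```

Run:
```python
from h import *
snap('wrist','w2')
s=state();print(s['time_s'],s['ee_pos'],s['q'])
c,s,im=load('top1')
print([ (q,rect(c,q,.008)) for q in []])
```

```text
2.7167 [ 0.41495733 -0.34126418  0.3098627 ] [-8.18522784e-01  1.91322737e-01  1.47344890e+00  1.13305368e-03
  1.47857563e+00 -3.37656942e-01]
[]
```

View pics/w2.png

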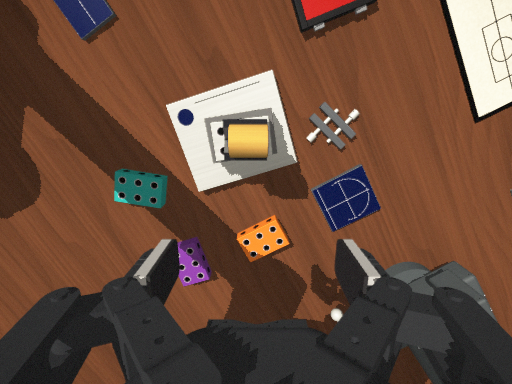

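Run:
```python
from h import *
c,s,im=load('w2')
crop('w2',160,60,310,200,'c4',5)
hsv=cv2.cvtColor(im,cv2.COLOR_RGB2HSV)
m=(hsv[...,0]>12)&(hsv[...,0]<32)&(hsv[...,1]>110)&(hsv[...,2]>70)
m[:, :215]=0;m[:,285:]=0;m[:110]=0;m[175:]=0
q=max(blobs(m),key=cv2.contourArea)
x,y,w,h=cv2.boundingRect(q);print(x,y,w,h,cv2.minAreaRect(q))
for z in(.1345,.145,.1525):print(z,rect(c,q,z))
```

```text
228 124 40 34 ((247.5, 140.5), (33.0, 39.0), 90.0)
0.1345 [ 427.3 -296.8   43.5   35.9  -27.6]
0.145 [ 428.1 -296.1   42.    34.6  -27.6]
0.1525 [ 428.6 -295.7   40.9   33.7  -27.6]
```

View pics/c4.png

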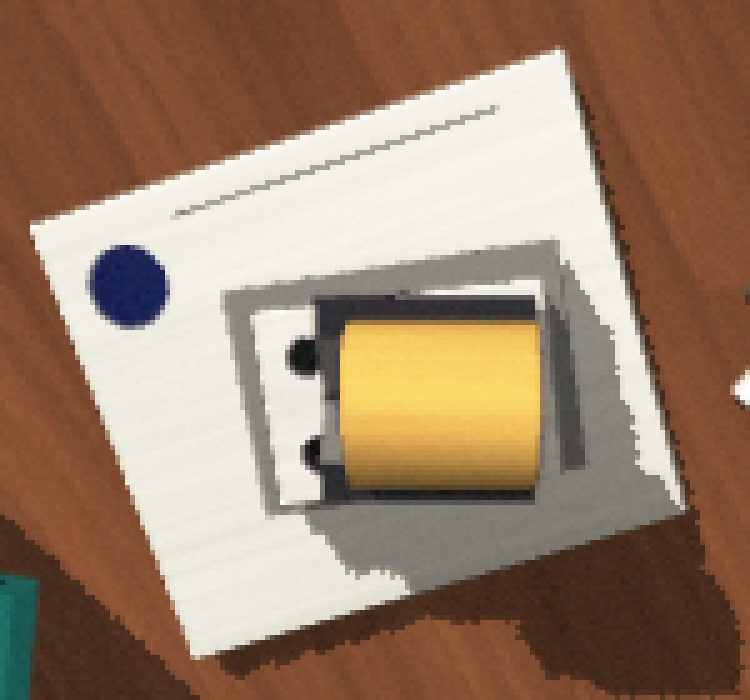

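The bar is at (248,141), already in line with the jaws. Its centre is about (428,-296) mm at -27.6 degrees. I'll move over it and check from closer.

>>> step_arm --series '[[[0.6,2.3,-2,0,6.5],[1.3,4.7,-4,0,6.5],[1.3,4.7,-7,0,6.5],[1.3,4.7,-9,0,6.5],[1.3,4.7,-9,0,6.5],[1.3,4.7,-9,0,6.5]]]'

```text
time_s: 3.22
ee_pos: [0.4274, -0.2937, 0.2201]
tool_rot: [[0.462, 0.887, -0.001], [0.887, -0.462, 0.002], [0.001, -0.002, -1.0]]
wrist_force: [-0.2, -0.8, -0.0]
finger_gap: 0.065
```

Run:
```python
from h import *
snap('wrist','w3');snap('side','s3')
s=state();print(s['time_s'],s['ee_pos'],s['finger_gap'])
crop('s3',250,190,350,290,'c5',6)
```

```text
3.3167 [ 0.42854525 -0.29555471  0.22200217] 0.0648435000254299
```

View pics/w3.png

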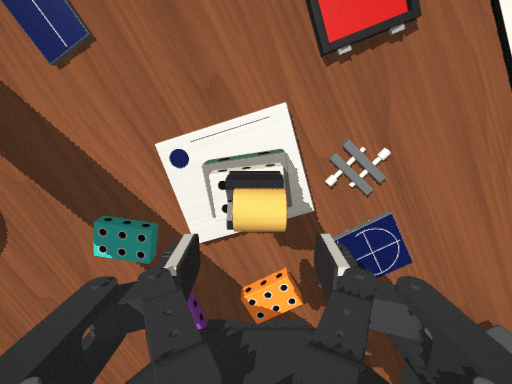

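View pics/c5.png

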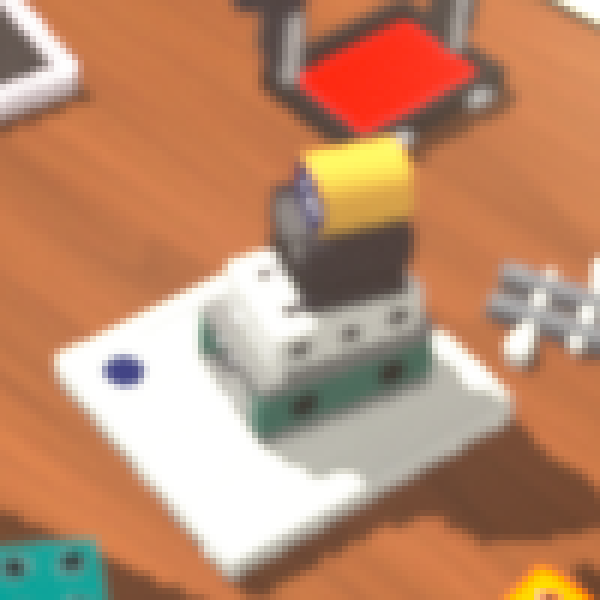

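Run:
```python
from h import *
c,s,im=load('w3')
hsv=cv2.cvtColor(im,cv2.COLOR_RGB2HSV)
m=(hsv[...,0]>17)&(hsv[...,0]<32)&(hsv[...,1]>110)&(hsv[...,2]>70)
m[:, :220]=0;m[:,300:]=0;m[:170]=0;m[250:]=0
q=max(blobs(m),key=cv2.contourArea)
print(cv2.minAreaRect(q),cv2.boundingRect(q))
for z in(.1345,.1445,.1525):print(z,rect(c,q,z))
for P in ([.428,-.2963,.1345],s['ee_pos']):print(proj(c,P))
```

```text
((259.0, 209.5), (43.0, 54.0), 90.0) (232, 188, 55, 44)
0.1345 [ 427.9 -297.6   45.2   38.   -27.5]
0.1445 [ 429.4 -294.4   43.1   36.2  -27.5]
0.1525 [ 430.7 -291.8   41.4   34.7  -27.5]
[[258.64095346 208.66255918]]
[[258.73705288 261.90421416]]
```

>>> step_arm --series '[[[0,0,-2,0,6],[0,0,-4,0,6],[0,0,-6,0,6],[0,0,-7,0,6],[0,0,-7.2,0,6],[0,0,-7.2,0,6],[0,0,-7.2,0,4.8],[0,0,-7.2,0,4.6],[0,0,-7.2,0,4.4],[0,0,-7.2,0,4.4]]]' --newtons 25

```text
time_s: 4.15
ee_pos: [0.428, -0.2959, 0.1492]
tool_rot: [[0.464, 0.886, 0.001], [0.886, -0.464, -0.001], [-0.0, 0.002, -1.0]]
wrist_force: [-0.4, 0.8, -0.1]
finger_gap: 0.0441
```

>>> step_arm --series '[[[0,0,0,0,4.2],[0,0,0,0,4.0],[0,0,0,0,3.8],[0,0,0,0,3.8],[0,0,0,0,3.8]]]' --newtons 25

```text
time_s: 4.57
ee_pos: [0.4282, -0.2961, 0.1491]
tool_rot: [[0.464, 0.886, 0.002], [0.886, -0.464, -0.001], [-0.0, 0.002, -1.0]]
wrist_force: [-0.5, 0.7, 4.9]
finger_gap: 0.0417
```

>>> step_arm --series '[[[0,0,0,0,3.8],[0,0,0,0,3.8],[0,0,0.3,0,3.8],[0,0,0.8,0,3.8],[0,0,1.5,0,3.8],[0,0,2.5,0,3.8],[0,0,4,0,3.8],[0,0,6,0,3.8],[0,0,8,0,3.8],[0,0,8,0,3.8]]]' --newtons 40

```text
time_s: 5.4
ee_pos: [0.4294, -0.2973, 0.2327]
tool_rot: [[0.464, 0.886, 0.006], [0.886, -0.464, -0.006], [-0.002, 0.008, -1.0]]
wrist_force: [1.1, -1.4, -2.3]
finger_gap: 0.0416
```

Run:
```python
from h import *
snap('wrist','w4')
s=state();print(s['time_s'],s['ee_pos'],s['finger_gap'],s['wrist_force'])
```

```text
5.45 [ 0.42869708 -0.29657879  0.23062902] 0.04127705709720945 [-0.47505506  0.42138498 -3.65221802]
```

View pics/w4.png

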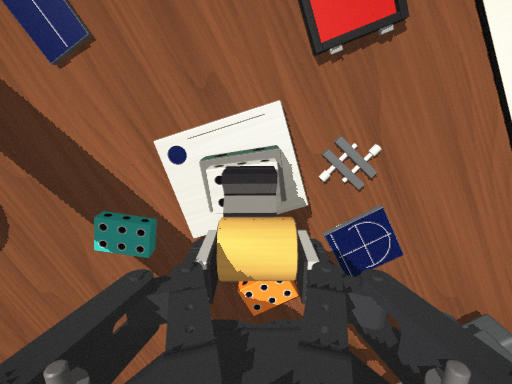

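The bar is held between the pads at (257,250) and the V-block stayed put at (250,190). On to the cradle, stopping short of it for a look.

>>> step_arm --series '[[[0,2,0,0,3.8],[0,5,0,0.05,3.8],[0,9,0,0.1,3.8],[0,13,0,0.15,3.8],[0,17,0,0.2,3.8],[0,21,0,0.25,3.8],[-1,25,0,0.3,3.8],[-1,29,0,0.3,3.8],[-1.6,32,0,0.3,3.8],[-1.6,35,0,0.3,3.8]]]'

```text
time_s: 6.28
ee_pos: [0.4089, 0.0563, 0.2271]
tool_rot: [[0.181, 0.983, -0.004], [0.983, -0.181, 0.0], [-0.001, -0.004, -1.0]]
wrist_force: [-0.1, 0.0, -3.2]
finger_gap: 0.0413
```

>>> step_arm --series '[[[0,3,0,0,3.8],[0,6,0,0,3.8],[0,9,0,0,3.8],[0,11,0,0,3.8],[0,12,0,0,3.8],[0,12,0,0,3.8],[0,12,0,0,3.8]]]'

```text
time_s: 6.87
ee_pos: [0.411, 0.1738, 0.2275]
tool_rot: [[0.181, 0.984, -0.002], [0.984, -0.181, -0.002], [-0.002, -0.001, -1.0]]
wrist_force: [-0.0, -1.0, -3.3]
finger_gap: 0.0411
```

Run:
```python
from h import *
c,im=snap('wrist','w5')
s=state();print(s['time_s'],s['ee_pos'],s['finger_gap'],s['wrist_force'],s['tool_rot'][:,1])
```

```text
6.9167 [0.41115972 0.17336255 0.22767623] 0.0413939639608949 [-0.03749278 -0.23102097 -2.09395909] [ 0.98331456 -0.18191047 -0.00102816]
```

View pics/w5.png

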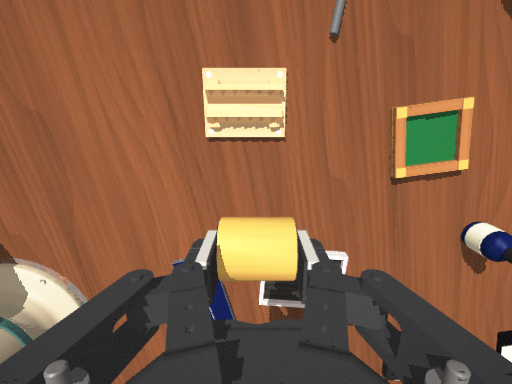

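Run:
```python
from h import *
c,s,im=load('w5')
crop('w5',190,55,300,150,'c6',6)
R,G,B=[im[...,i].astype(int) for i in range(3)]
print(im[80,230],im[110,230],im[97,230],im[60,230])
m=(G>110)&(R>120); m[150:]=0;m[:,300:]=0;m[:,:180]=0
q=max(blobs(m),key=cv2.contourArea)
print(cv2.minAreaRect(q),cv2.boundingRect(q))
for z in(.0,.008):print(z,rect(c,q,z))
qq=cv2.approxPolyDP(cv2.convexHull(q),4,True);print(qq.reshape(-1,2),pts(c,qq.reshape(-1,2),.008)[:,:2]*1000)
```

```text
[254 238 179] [255 250 190] [186 142  94] [145  87  55]
((244.0, 101.5), (69.0, 84.0), 90.0) (202, 67, 85, 70)
0.0 [411.9 262.3 103.5  81.3 -10.4]
0.008 [412.2 261.9 101.2  79.5 -10.4]
[[286  67]
 [284 136]
 [205 136]
 [203  67]] [[467.88370931 292.02464232]
 [453.48123902 213.85641949]
 [355.50886446 231.86307734]
 [371.87646328 309.67883978]]
```

View pics/c6.png

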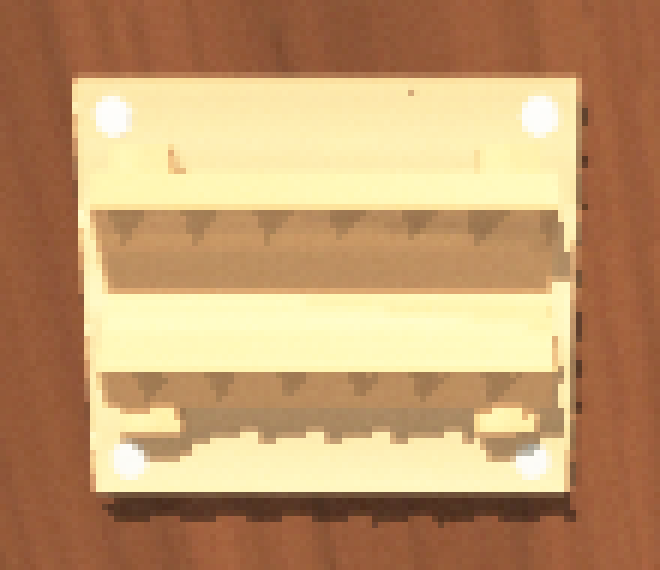

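>>> step_arm --series '[[[0,3,0,0,3.8],[0,6,-1,0,3.8],[0,8,-4,0,3.8],[0,8.8,-7,0,3.8],[0,8.8,-10,0,3.8],[0,8.8,-13,0,3.8],[0,8.8,-15,0,3.8],[0,8.8,-16,0,3.8],[0,8.8,-16.5,0,3.8],[0,8.8,-16.5,0,3.8]]]'

```text
time_s: 7.75
ee_pos: [0.4114, 0.2609, 0.0623]
tool_rot: [[0.184, 0.983, -0.002], [0.983, -0.184, -0.001], [-0.002, -0.002, -1.0]]
wrist_force: [0.4, -0.0, -1.7]
finger_gap: 0.0411
```

Run:
```python
from h import *
c,im=snap('wrist','w6')
s=state();print(s['time_s'],s['ee_pos'],s['finger_gap'],s['wrist_force'],s['tool_rot'][:,1])
```

```text
7.8 [0.41208329 0.26145393 0.06327861] 0.04087135581977739 [ 0.01224299 -0.53617021 -1.82861517] [ 9.83039269e-01 -1.83395136e-01 -1.42190128e-04]
```

View pics/w6.png

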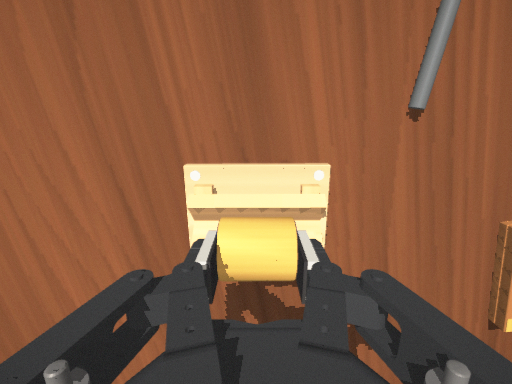

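Bar and cradle are aligned: both are centred near column 257 and square with each other. I'll lower it slowly.

>>> step_arm --series '[[[0,0,-0.4,0,3.8],[0,0,-0.8,0,3.8],[0,0,-1.1,0,3.8],[0,0,-1.3,0,3.8],[0,0,-1.4,0,3.8],[0,0,-1.4,0,3.8]]]'

```text
time_s: 8.3
ee_pos: [0.4115, 0.2624, 0.0492]
tool_rot: [[0.182, 0.983, -0.0], [0.983, -0.182, -0.0], [-0.0, -0.0, -1.0]]
wrist_force: [0.1, -0.3, -3.6]
finger_gap: 0.0411
```

>>> step_arm --series '[[[0,0,-0.05,0,3.8],[0,0,-0.1,0,3.8],[0,0,-0.1,0,3.8],[0,0,-0.1,0,3.8]]]'

```text
time_s: 8.63
ee_pos: [0.4117, 0.2624, 0.0485]
tool_rot: [[0.182, 0.983, 0.0], [0.983, -0.182, -0.0], [-0.0, 0.0, -1.0]]
wrist_force: [0.6, -1.3, -0.6]
finger_gap: 0.0411
```

>>> step_arm --series '[[[0,0,-0.05,0,3.8],[0,0,-0.1,0,3.8],[0,0,-0.1,0,3.8],[0,0,-0.1,0,3.8]]]'

```text
time_s: 8.97
ee_pos: [0.4118, 0.2622, 0.0483]
tool_rot: [[0.182, 0.983, 0.001], [0.983, -0.182, -0.0], [-0.0, 0.001, -1.0]]
wrist_force: [-1.6, -2.1, 6.7]
finger_gap: 0.0414
```

>>> step_arm --series '[[[0,0,0,0,4.3],[0,0,0,0,4.6],[0,0,0,0,5],[0,0,0,0,5.5],[0,0,0,0,5.5],[0,0,0.5,0,5.5],[0,0,2,0,5.5],[0,0,4,0,6.5],[0,0,8,0,8.5],[0,0,12,0,8.5]]]'

```text
time_s: 9.8
ee_pos: [0.4104, 0.2619, 0.1678]
tool_rot: [[0.182, 0.983, -0.003], [0.983, -0.182, -0.001], [-0.002, -0.003, -1.0]]
wrist_force: [1.0, 0.2, -0.9]
finger_gap: 0.0846
```

>>> step_arm --series '[[[0,-4,4,0,8.5],[0,-8,6,0,8.5],[0,-9,6,0,8.5],[0,-9,6,0,8.5],[0,-9,6,0,8.5]]]'

```text
time_s: 10.22
ee_pos: [0.4119, 0.1718, 0.2283]
tool_rot: [[0.185, 0.983, 0.002], [0.983, -0.185, 0.001], [0.001, 0.002, -1.0]]
wrist_force: [-0.6, -0.7, -1.5]
finger_gap: 0.0851
```

Run:
```python
from h import *
c,im=snap('wrist','w7')
s=state();print(s['time_s'],s['ee_pos'],s['finger_gap'],s['wrist_force'],s['tool_rot'][:,1])
hsv=cv2.cvtColor(im,cv2.COLOR_RGB2HSV)
```

```text
10.2667 [0.41149656 0.17239274 0.22751166] 0.0850540315192186 [-1.05826757  0.28994377  0.24972825] [ 9.83042831e-01 -1.83375826e-01  3.14073200e-04]
```

View pics/w7.png

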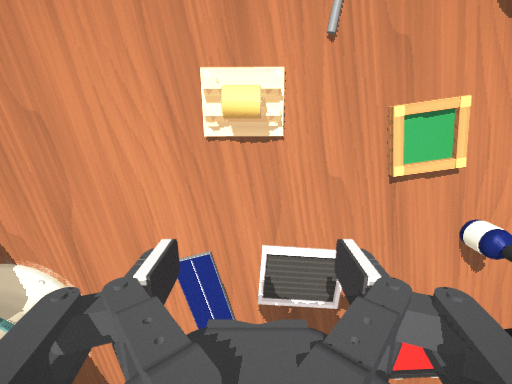

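Run:
```python
from h import *
c,s,im=load('w7')
R,G,B=[im[...,i].astype(int) for i in range(3)]
hsv=cv2.cvtColor(im,cv2.COLOR_RGB2HSV);print(hsv[100,240],hsv[75,240],hsv[110,215],hsv[120,398],hsv[50,100])
m=(hsv[...,0]>17)&(hsv[...,0]<30)&(hsv[...,1]>120)&(R>150)
m[150:]=0;m[:,300:]=0;m[:,:180]=0
q=max(blobs(m),key=cv2.contourArea);print('bar',cv2.boundingRect(q),rect(c,q,.0335),rect(c,q,.0515))
m=(G>110)&(R>120); m[150:]=0;m[:,300:]=0;m[:,:180]=0
q=max(blobs(m),key=cv2.contourArea);print('cradle',rect(c,q,.008))
m=(R-B>110)&(R>200); m[200:]=0;m[:,:350]=0
m=cv2.morphologyEx(m.astype(np.uint8),cv2.MORPH_CLOSE,np.ones((3,3)))
q=max(blobs(m),key=cv2.contourArea);print('felt outer',cv2.boundingRect(q),rect(c,q,.016))
```

```text
[ 30  86 255] [ 30  21 255] [ 30  15 255] [ 19 129 254] [ 11 149 209]
bar (222, 106, 38, 12) [408.7 250.6  42.2  12.  -10.6] [409.6 250.1  39.8  11.3 -10.6]
cradle [412.1 287.1 164.1 152.5  79.3]
felt outer (388, 0, 124, 200) [654.3 198.9 257.2 147.5 -85.6]
```

```bash
crop=1
python3 - <<'E'
from h import *
crop('w7',190,55,300,150,'c7',6);crop('w7',375,85,485,190,'c8',6)
E
```

```text
(no output)
```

View pics/c7.png

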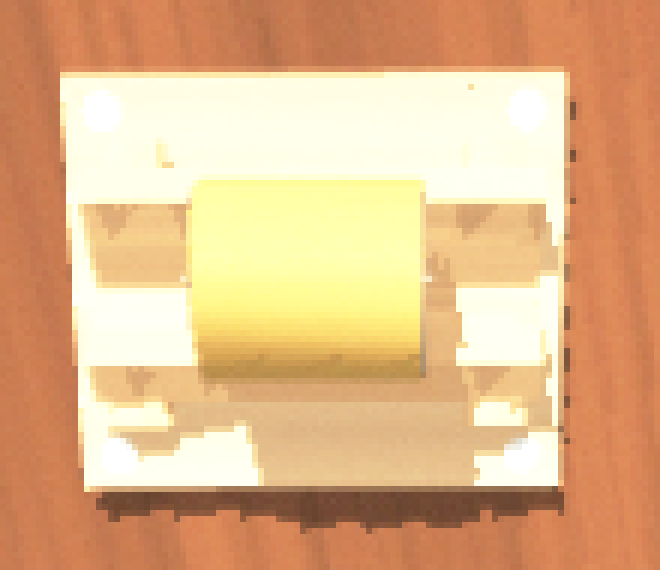

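View pics/c8.png

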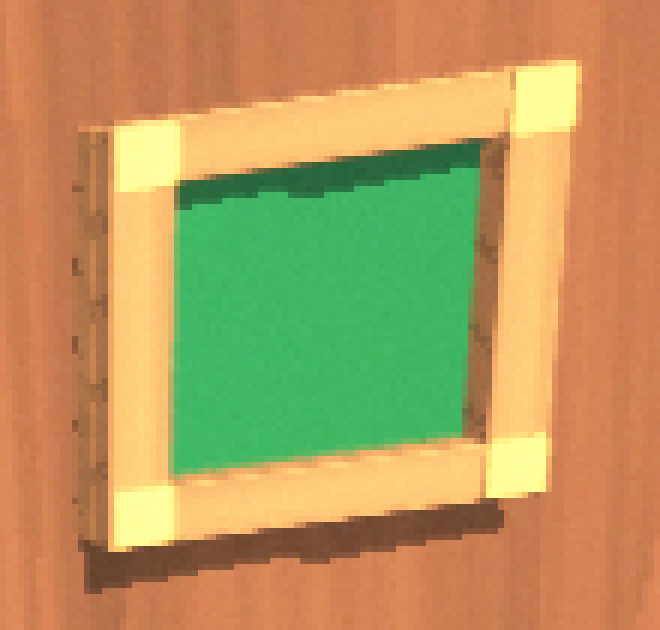

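Run:
```python
from h import *
c,s,im=load('w7')
f=lambda L,x0,y0:[(a/6+x0-.5,b/6+y0-.5) for a,b in L]
b=pts(c,f([(191,240),(425,240)],190,55),.0515);print('bar top',b*1000,b.mean(0)*1000)
k=pts(c,f([(60,72),(570,72),(560,490),(85,490)],190,55),.008)*1000;print('cradle',k.mean(0))
k=pts(c,f([(112,125),(581,60),(548,493),(110,551)],375,85),.016)*1000;print('felt',k,k.mean(0))
d=np.diff(np.vstack([k,k[:1]]),axis=0);print(np.hypot(d[:,0],d[:,1]),np.degrees(np.arctan2(d[:,1],d[:,0])))
```

```text
bar top [[393.07441286 270.72664851  51.5       ]
 [433.67401662 263.10855793  51.5       ]] [413.37421474 266.91760322  51.5       ]
cradle [412.0466107  261.00429934   8.        ]
felt [[589.0522163  224.17888953  16.        ]
 [680.9100854  219.35334518  16.        ]
 [677.31576667 131.86292891  16.        ]
 [584.89773828 136.43452926  16.        ]] [633.04395166 177.95742322  16.        ]
[91.98453127 87.56421681 92.53102993 87.84265732] [ -3.00713932 -92.35252683 177.16808421  87.28921129]
```

The bar is on the cradle axis, 0.2 mm from centre along it. The felt tray centre is (633,178) mm at -2.7 degrees. Next, the V-block.

>>> step_arm --series '[[[0,-2,1,0.12,8.5],[0,-5,2,0.24,8.5],[1,-9,3,0.36,8.5],[1,-13,4,0.48,8.5],[2,-17,5,0.6,8.5],[2,-21,6,0.72,8.5],[3,-25,7,0.84,8.5],[3,-29,7,0.96,8.5],[4,-33,7,1.08,8.5],[4,-37,7,1.15,8.5]]]'

```text
time_s: 11.1
ee_pos: [0.4493, -0.1551, 0.2956]
tool_rot: [[-0.795, 0.607, -0.0], [0.607, 0.795, 0.001], [0.001, 0.001, -1.0]]
wrist_force: [0.2, -0.1, 0.2]
finger_gap: 0.0848
```

>>> step_arm --series '[[[0.4,-4,0,0.06,8.5],[1.4,-8,0,0.12,8.5],[1.4,-10,0,0.12,8.5],[1.4,-12,0,0.12,8.5],[1.4,-12,0,0.12,8.5],[1.4,-12,0,0.12,8.5]]]'

```text
time_s: 11.6
ee_pos: [0.4629, -0.2741, 0.2945]
tool_rot: [[-0.858, 0.514, -0.002], [0.514, 0.858, 0.003], [0.003, 0.002, -1.0]]
wrist_force: [-0.3, 0.7, -0.6]
finger_gap: 0.0843
```

Run:
```python
from h import *
c,im=snap('wrist','w8')
s=state();print(s['time_s'],s['ee_pos'],s['finger_gap'],s['wrist_force'],s['tool_rot'][:,1])
print(proj(c,[.426,-.296,.123]))
```

```text
11.65 [ 0.46270672 -0.27333441  0.29492105] 0.08513836526841402 [-0.28213036 -0.14075327  0.95334471] [0.51294864 0.85841779 0.0016109 ]
[[222.53198994 164.01737727]]
```

View pics/w8.png

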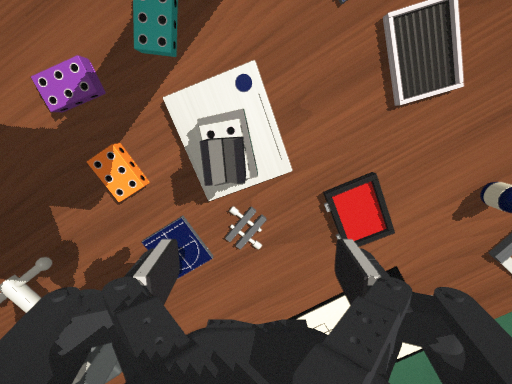

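Run:
```python
from h import *
crop('w8',185,90,275,200,'c9',6)
```

```text
(no output)
```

View pics/c9.png

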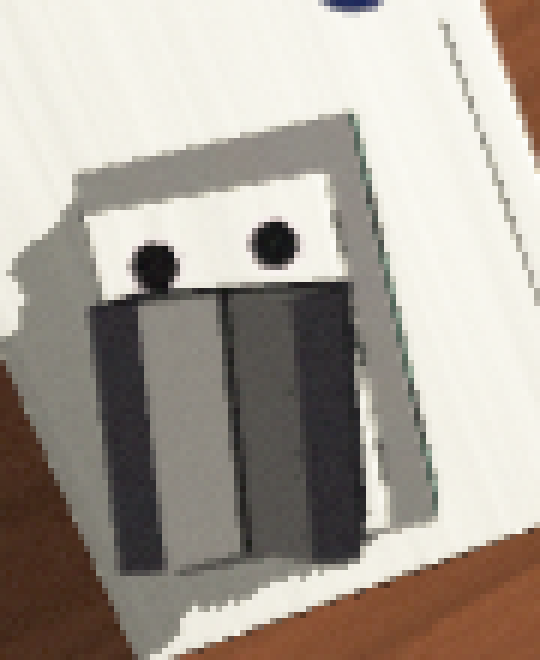

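```bash
cat >> h.py <<'E'
def quad(c,L,x0,y0,z,s=6,n=''):
    k=pts(c,[(a/s+x0-.5,b/s+y0-.5) for a,b in L],z)*1000
    d=np.diff(np.vstack([k,k[:1]]),axis=0)[:,:2]
    print(n,k[:,:2].round(1).tolist(),'ctr',k.mean(0).round(1),'len',np.hypot(*d.T).round(1),'ang',np.degrees(np.arctan2(d[:,1],d[:,0])).round(1));return k
E
python3 - <<'E'
from h import *
c,s,im=load('w8')
quad(c,[(90,305),(350,285),(365,562),(120,573)],185,90,.123)
quad(c,[(85,215),(330,175)],185,90,.083)
quad(c,[(78,175),(350,113),(437,520)],185,90,.058)
E
```

```text
[[391.2, -303.4], [412.5, -261.0], [457.9, -285.7], [435.7, -326.8]] ctr [ 424.3 -294.2  123. ] len [47.4 51.7 46.7 50.3] ang [  63.4  -28.6 -118.3  152.2]
 [[374.4, -303.0], [393.4, -256.1]] ctr [ 383.9 -279.6   83. ] len [50.5 50.5] ang [  68. -112.]
 [[364.7, -304.4], [384.1, -247.1], [470.3, -276.9]] ctr [ 406.4 -276.1   58. ] len [ 60.5  91.2 109.1] ang [  71.3  -19.1 -165.4]
```

>>> step_arm --series '[[[-1.5,-1,-3,0.03,8.5],[-3,-2,-6,0.05,8.5],[-3.8,-2.1,-8,0.05,8.5],[-3.8,-2.1,-8,0.05,8.5],[-3.8,-2.1,-8,0.05,8.5],[-3.8,-2.1,-8,0.05,8.5]]]'

```text
time_s: 12.15
ee_pos: [0.4259, -0.2951, 0.2176]
tool_rot: [[-0.883, 0.469, 0.003], [0.469, 0.883, -0.001], [-0.003, 0.0, -1.0]]
wrist_force: [0.2, 0.4, 0.6]
finger_gap: 0.085
```

Run:
```python
from h import *
c,im=snap('wrist','w9')
s=state();print(s['time_s'],s['ee_pos'],s['finger_gap'],s['wrist_force'],s['tool_rot'][:,1])
crop('w9',200,140,320,270,'c10',5)
```

```text
12.2 [ 0.42613516 -0.29548181  0.21800066] 0.08494448286724339 [-0.578421   -0.58321408 -0.16817308] [ 4.68688699e-01  8.83363360e-01 -2.79115277e-04]
```

View pics/c10.png

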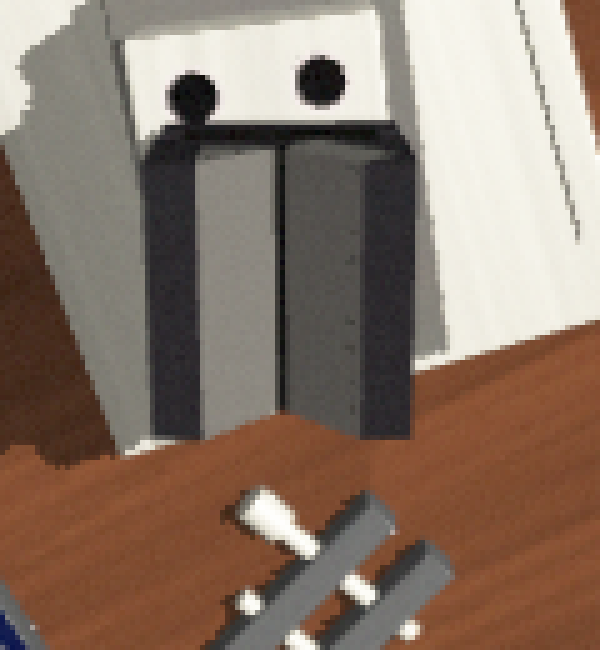

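Run:
```python
from h import *
c,s,im=load('w9')
k=quad(c,[(145,160),(414,158),(411,438),(153,438)],200,140,.123,5)
print(proj(c,s['ee_pos']))
```

```text
[[391.3, -303.1], [412.0, -263.3], [457.1, -286.3], [435.6, -326.7]] ctr [ 424.  -294.8  123. ] len [44.8 50.6 45.8 50.2] ang [  62.5  -27.  -118.   151.9]
[[255.83492776 259.91005169]]
```

>>> step_arm --series '[[[-0.2,0,-3,0,8],[-0.2,0,-6,0,8],[-0.2,0,-8.5,0,7],[-0.2,0,-9.8,0,6.5],[-0.2,0,-10.3,0,6],[-0.2,0,-10.3,0,5.5],[-0.2,0,-10.3,0,5.2],[-0.2,0,-10.3,0,5],[-0.2,0,-10.3,0,4.9],[-0.2,0,-10.3,0,4.8]]]' --newtons 25

```text
time_s: 13.03
ee_pos: [0.4233, -0.2959, 0.1144]
tool_rot: [[-0.883, 0.47, 0.003], [0.47, 0.883, -0.001], [-0.003, 0.0, -1.0]]
wrist_force: [0.9, 0.4, 0.4]
finger_gap: 0.0479
```

>>> step_arm --series '[[[0,0,0,0,4.7],[0,0,0,0,4.6],[0,0,0,0,4.5],[0,0,0,0,4.4],[0,0,0,0,4.2],[0,0,0,0,4.2]]]' --newtons 25

```text
time_s: 13.53
ee_pos: [0.4232, -0.2953, 0.114]
tool_rot: [[-0.883, 0.47, 0.002], [0.47, 0.883, 0.0], [-0.002, 0.001, -1.0]]
wrist_force: [2.9, 3.7, 4.7]
finger_gap: 0.0457
```

>>> step_arm --series '[[[0,0,0,0,4.2],[0,0,0,0,4.2],[0,0,0.2,0,4.2],[0,0,0.5,0,4.2],[0,0,1,0,4.2],[0,0,2,0,4.2],[0,0,4,0,4.2],[0,0,7,0,4.2],[0,0,10,0,4.2],[0,0,10,0,4.2]]]' --newtons 60

```text
time_s: 14.37
ee_pos: [0.4251, -0.2983, 0.2195]
tool_rot: [[-0.883, 0.47, 0.009], [0.47, 0.883, -0.009], [-0.012, -0.003, -1.0]]
wrist_force: [1.2, -2.1, -4.0]
finger_gap: 0.0452
```

Run:
```python
from h import *
c,im=snap('wrist','w10')
s=state();print(s['time_s'],s['ee_pos'],s['finger_gap'],s['wrist_force'],s['tool_rot'][:,1],s['q'])
```

```text
14.4167 [ 0.42402804 -0.29733079  0.21656297] 0.04498008851822188 [ 0.35549408  0.55155328 -5.34788967] [ 0.46990149  0.88271576 -0.00233886] [-7.45777022e-01  2.08223859e-01  1.68533039e+00 -2.64435577e-04
  1.23977601e+00 -1.82731707e+00]
```

View pics/w10.png

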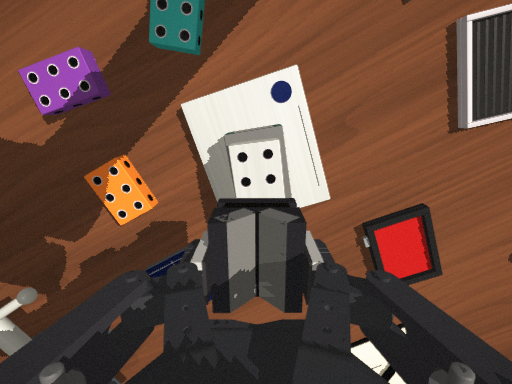

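>>> step_arm --series '[[[1,2,0,0.04,4.2],[2,5,0,0.1,4.2],[4,8,0,0.16,4.2],[5,11,0,0.22,4.2],[6,14,0,0.28,4.2],[8,17,0,0.34,4.2],[9,20,0,0.4,4.2],[10,23,0,0.44,4.2],[12,26,0,0.44,4.2],[13,29,0,0.44,4.2]]]'

```text
time_s: 15.25
ee_pos: [0.553, -0.004, 0.211]
tool_rot: [[-0.999, 0.049, -0.002], [0.049, 0.999, 0.0], [0.002, 0.0, -1.0]]
wrist_force: [0.9, 0.2, -4.9]
finger_gap: 0.045
```

Run:
```python
from h import *
c,s,im=load('w1')
quad(c,[(443,517),(580,470),(626,605),(490,640)],80,90,.016,3)
s=state();print(s['ee_pos'],s['tool_rot'][:,1])
```

```text
[[584.9, 138.4], [585.2, 224.5], [681.3, 219.0], [674.9, 131.8]] ctr [631.6 178.4  16. ] len [86.1 96.2 87.4 90.2] ang [ 89.8  -3.2 -94.2 175.8]
[ 0.55301826 -0.00402274  0.21104933] [4.90422696e-02 9.98796700e-01 8.36632886e-05]
```

>>> step_arm --series '[[[1,3,0,0,4.2],[3,7,0,0,4.2],[5,11,0,0,4.2],[7,15,0,0,4.2],[7.9,17.5,-2,0,4.2],[7.9,18.4,-5,0,4.2],[7.9,18.4,-8,0,4.2],[7.9,18.4,-11,0,4.2],[7.9,18.4,-12,0,4.2],[7.9,18.4,-12,0,4.2]]]'

```text
time_s: 16.08
ee_pos: [0.6274, 0.1777, 0.0877]
tool_rot: [[-0.999, 0.049, -0.011], [0.049, 0.999, -0.002], [0.011, -0.003, -1.0]]
wrist_force: [-0.1, 0.0, -5.2]
finger_gap: 0.0449
```

Run:
```python
from h import *
c,im=snap('wrist','w11');snap('side','s11')
s=state();print(s['time_s'],s['ee_pos'],s['finger_gap'],s['wrist_force'],s['tool_rot'][:,1],s['q'])
crop('s11',190,90,310,200,'c11',6)
```

```text
16.1833 [0.63159009 0.17815138 0.09298389] 0.04506186654486562 [ 0.91882623  0.20024775 -4.1740651 ] [ 4.95507451e-02  9.98771602e-01 -9.97141766e-05] [ 1.68966467e-01  5.09478359e-01  1.54135834e+00  1.26162216e-05
  1.09126629e+00 -1.35226461e+00]
```

View pics/w11.png

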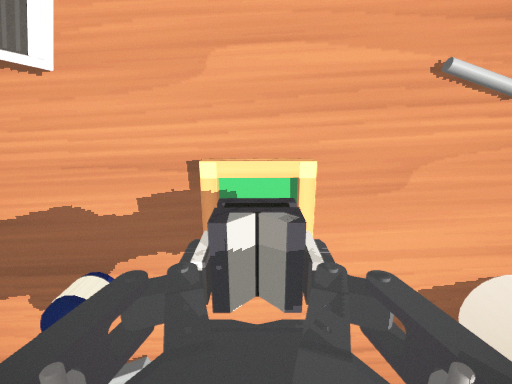

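View pics/c11.png

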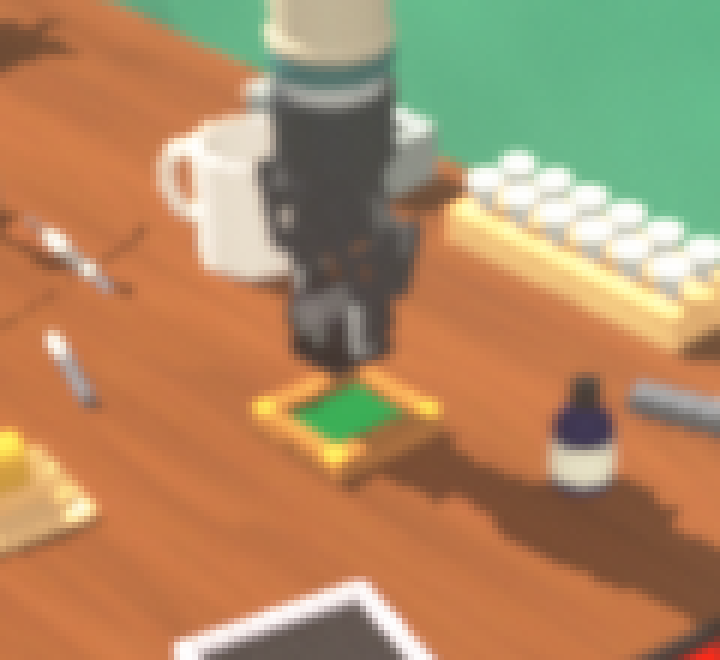

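>>> step_arm --series '[[[0,0,-1.5,0,4.2],[0,0,-3,0,4.2],[0,0,-4,0,4.2],[0,0,-4.7,0,4.2],[0,0,-5.1,0,4.2],[0,0,-5.2,0,4.2],[0,0,-5.2,0,4.2]]]'

```text
time_s: 16.77
ee_pos: [0.6318, 0.1784, 0.0417]
tool_rot: [[-0.999, 0.049, 0.001], [0.049, 0.999, 0.0], [-0.001, 0.0, -1.0]]
wrist_force: [0.7, -0.8, -5.4]
finger_gap: 0.0456
```

>>> step_arm --series '[[[0,0,-0.05,0,4.2],[0,0,-0.1,0,4.2],[0,0,-0.15,0,4.2],[0,0,-0.2,0,4.2],[0,0,-0.2,0,4.2],[0,0,-0.2,0,4.2]]]'

```text
time_s: 17.27
ee_pos: [0.6315, 0.1785, 0.0393]
tool_rot: [[-0.999, 0.049, 0.0], [0.049, 0.999, 0.0], [-0.0, 0.0, -1.0]]
wrist_force: [-0.6, -0.7, -4.9]
finger_gap: 0.0453
```

>>> step_arm --series '[[[0.1,0,-0.05,0,4.2],[0.1,0,-0.1,0,4.2],[0.1,0,-0.1,0,4.2],[0.1,0,-0.1,0,4.2]]]'

```text
time_s: 17.6
ee_pos: [0.6316, 0.1785, 0.0393]
tool_rot: [[-0.999, 0.049, -0.001], [0.049, 0.999, 0.0], [0.001, 0.0, -1.0]]
wrist_force: [-5.4, 0.4, 5.0]
finger_gap: 0.045
```

>>> step_arm --series '[[[0,0,-0.05,0,4.2],[0,0,-0.1,0,4.2],[0,0,-0.1,0,4.2],[0,0,-0.1,0,4.2]]]'

```text
time_s: 17.93
ee_pos: [0.6316, 0.1785, 0.0393]
tool_rot: [[-0.999, 0.049, -0.001], [0.049, 0.999, 0.0], [0.001, 0.0, -1.0]]
wrist_force: [-6.0, -1.0, 9.7]
finger_gap: 0.0451
```

>>> step_arm --series '[[[0,0,0,0,4.7],[0,0,0,0,5.2],[0,0,0,0,6],[0,0,0,0,6.5],[0,0,0.5,0,6.5],[0,0,2,0,6.5],[0,0,5,0,7.5],[0,0,9,0,8.5],[0,0,13,0,8.5],[0,0,17,0,8.5]]]'

```text
time_s: 18.77
ee_pos: [0.6322, 0.1784, 0.209]
tool_rot: [[-0.999, 0.049, -0.0], [0.049, 0.999, 0.0], [0.0, 0.0, -1.0]]
wrist_force: [0.9, 0.2, 0.3]
finger_gap: 0.0851
```

>>> step_arm --series '[[[3,0,4,0,8.5],[4,0,7,0,8.5],[4,0,7,0,8.5],[4,0,7,0,8.5]]]'

```text
time_s: 19.1
ee_pos: [0.6743, 0.1785, 0.2803]
tool_rot: [[-0.999, 0.049, 0.007], [0.049, 0.999, 0.001], [-0.006, 0.001, -1.0]]
wrist_force: [0.0, 0.2, -0.9]
finger_gap: 0.0848
```

Run:
```python
from h import *
c,im=snap('wrist','w12')
s=state();print(s['time_s'],s['ee_pos'],s['finger_gap'],s['wrist_force'],s['tool_rot'][:,1])
```

```text
19.15 [0.67260573 0.17839408 0.27772323] 0.08507155355099667 [-1.55168557  0.33612734 -0.75202128] [4.93525888e-02 9.98781346e-01 3.79854582e-04]
```

View pics/w12.png

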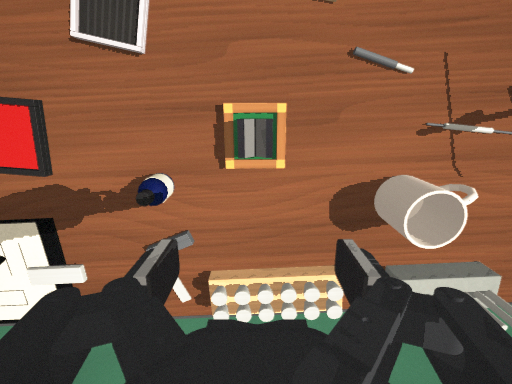

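Run:
```python
from h import *
crop('w12',215,90,300,180,'c12',7)
```

```text
(no output)
```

View pics/c12.png

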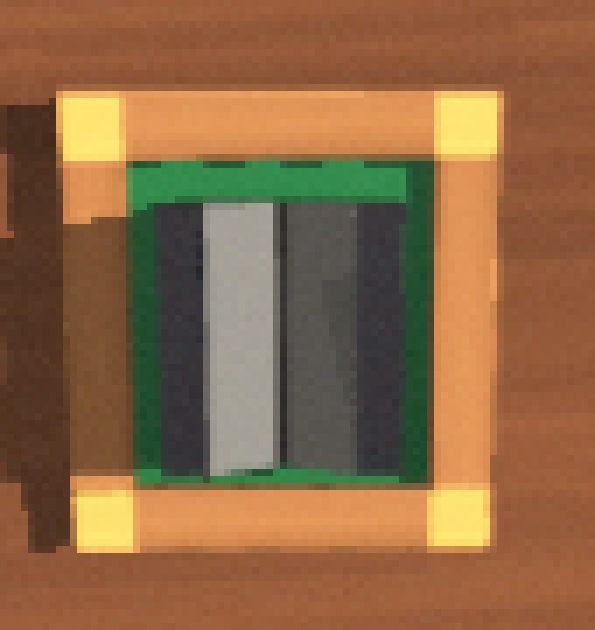

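Run:
```python
from h import *
c,s,im=load('w12')
quad(c,[(157,202),(408,202),(402,475),(160,475)],215,90,.048,7,'vb')
quad(c,[(58,92),(503,92),(492,552),(75,552)],215,90,.016,7,'tray')
```

```text
vb [[606.4, 156.9], [608.7, 202.9], [658.8, 200.1], [656.5, 153.9]] ctr [632.6 178.4  48. ] len [46.  50.2 46.2 50.2] ang [ 87.2  -3.1 -92.8 176.6]
tray [[585.1, 136.7], [589.4, 224.0], [681.1, 220.1], [676.7, 132.3]] ctr [633.1 178.3  16. ] len [87.5 91.8 87.9 91.8] ang [ 87.2  -2.4 -92.9 177.3]
```

The V-block sits 0.5 mm from the tray centre and square. On the way back I'll look at the plastic tray.

>>> step_arm --series '[[[0,-2,0,-0.05,8.5],[0,-6,0,-0.1,8.5],[0,-10,0,-0.1,8.5],[0,-14,0,-0.1,8.5],[0,-18,0,-0.1,8.5],[0,-22,0,-0.1,8.5],[0,-26,0,-0.1,8.5],[-1,-30,0,-0.1,8.5],[-1,-34,0,-0.1,8.5],[-1,-36,0,-0.1,8.5]]]'

```text
time_s: 19.98
ee_pos: [0.6601, -0.186, 0.2746]
tool_rot: [[-0.988, 0.152, -0.005], [0.152, 0.988, -0.001], [0.005, -0.002, -1.0]]
wrist_force: [0.4, 0.7, 1.3]
finger_gap: 0.0849
```

>>> step_arm --series '[[[0,-0.5,0,0,8.5],[0,-0.5,0,0,8.5]]]'

```text
time_s: 20.15
ee_pos: [0.661, -0.1878, 0.2748]
tool_rot: [[-0.988, 0.151, -0.004], [0.151, 0.988, 0.002], [0.004, 0.001, -1.0]]
wrist_force: [-0.1, 0.9, -0.9]
finger_gap: 0.085
```

Run:
```python
from h import *
c,im=snap('wrist','w13')
s=state();print(s['time_s'],s['ee_pos'],s['finger_gap'],s['wrist_force'],s['tool_rot'][:,1])
```

```text
20.2 [ 0.66137343 -0.18612289  0.27527105] 0.08507440853982354 [ 0.27987623  0.98978643 -0.35362115] [0.14957754 0.98874796 0.00200669]
```

View pics/w13.png

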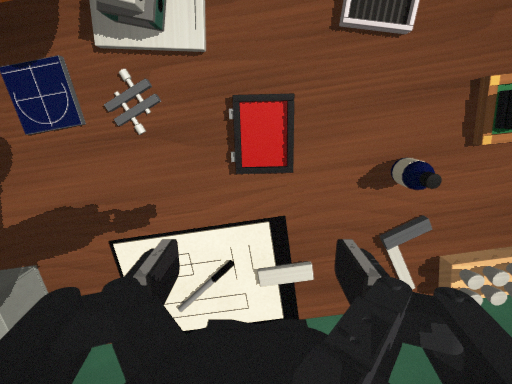

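Run:
```python
from h import *
crop('w13',220,82,305,185,'c13',7)
c,s,im=load('w13')
R,G,B=[im[...,i].astype(int) for i in range(3)]
q=max(blobs((R>120)&(G<60)),key=cv2.contourArea);print(rect(c,q,.008),rect(c,q,.016))
```

```text
[ 616.6 -172.5   90.3   62.7   -7.4] [ 616.  -172.6   88.5   61.4   -7.4]
```

View pics/c13.png

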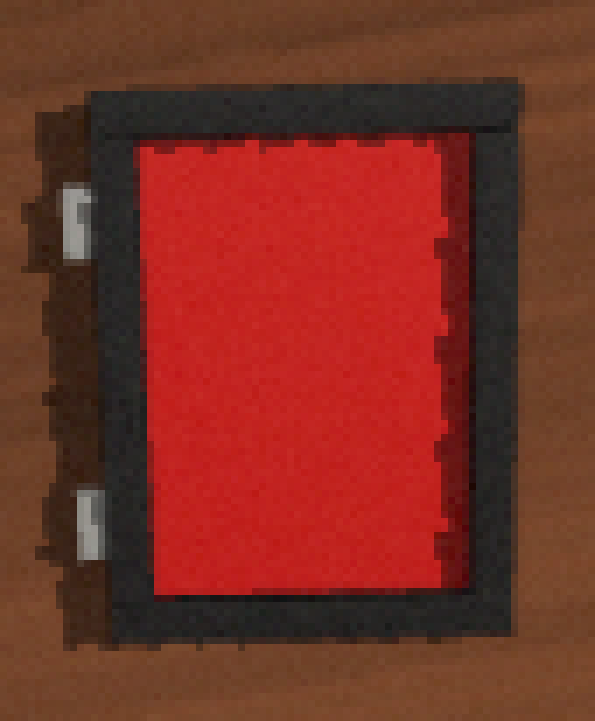

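Run:
```python
from h import *
c,s,im=load('w13')
quad(c,[(91,92),(522,80),(516,636),(112,643)],220,82,.016,7,'outer')
quad(c,[(135,142),(472,132),(469,589),(153,597)],220,82,.008,7,'floor')
```

```text
outer [[557.4, -204.5], [567.8, -122.2], [675.8, -135.7], [664.5, -219.3]] ctr [ 616.4 -170.4   16. ] len [ 83.  108.8  84.4 108.1] ang [ 82.8  -7.1 -97.7 172.2]
floor [[567.2, -198.1], [575.4, -131.9], [666.0, -143.5], [657.6, -209.9]] ctr [ 616.5 -170.8    8. ] len [66.7 91.3 66.9 91.2] ang [ 82.9  -7.3 -97.3 172.6]
```

>>> step_arm --series '[[[-3,-2,0,-0.06,8.5],[-7,-4,-1,-0.12,8.5],[-10,-6,-2,-0.18,8.5],[-14,-8,-2.5,-0.23,8.5],[-17,-10,-2.5,-0.23,8.5],[-20,-12,-2.5,-0.23,8.5],[-20,-12,-2.5,-0.23,8.5],[-20,-12,-2.5,-0.23,8.5]]]'

```text
time_s: 20.87
ee_pos: [0.4615, -0.3053, 0.2521]
tool_rot: [[-0.929, 0.371, 0.0], [0.371, 0.929, 0.001], [0.001, 0.001, -1.0]]
wrist_force: [0.2, -0.4, 0.8]
finger_gap: 0.0852
```

Run:
```python
from h import *
c,im=snap('wrist','w14')
s=state();print(s['time_s'],s['ee_pos'],s['finger_gap'],s['wrist_force'],s['tool_rot'][:,1])
u=proj(c,[.4187,-.2936,.083])[0].astype(int);print(u)
crop('w14',u[0]-65,u[1]-60,u[0]+65,u[1]+60,'c14',6)
```

```text
20.9167 [ 0.46261008 -0.30496596  0.25216951] 0.08470118074306573 [-0.02639226 -0.01721373  0.63750836] [0.36971441 0.92914414 0.0015585 ]
[251 142]
```

View pics/c14.png

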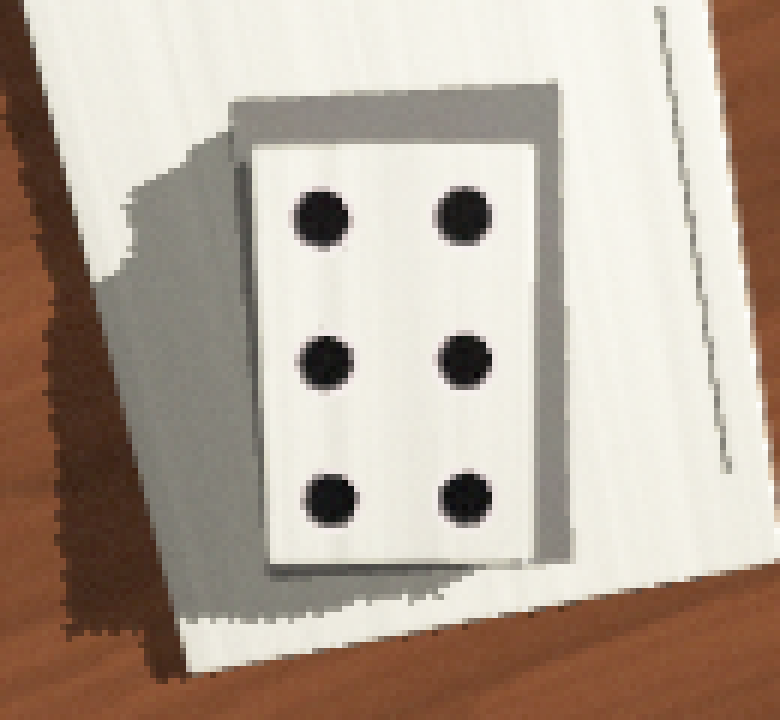

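Run:
```python
from h import *
c,s,im=load('w14')
x0,y0=251-65,142-60
quad(c,[(252,144),(536,143),(536,563),(270,564)],x0,y0,.083,6,'blk')
quad(c,[(323,217),(464,215),(466,498),(331,500)],x0,y0,.083,6,'holes')
quad(c,[(229,102),(558,83),(573,563)],x0,y0,.058,6,'riser')
```

```text
blk [[374.2, -302.8], [392.4, -256.8], [462.2, -283.2], [443.9, -329.5]] ctr [ 418.2 -293.1   83. ] len [49.4 74.6 49.8 74.6] ang [  68.4  -20.7 -111.6  159. ]
holes [[390.1, -296.0], [399.0, -272.9], [445.9, -290.9], [437.0, -314.2]] ctr [ 418.  -293.5   83. ] len [24.8 50.3 25.  50.3] ang [  69.   -21.  -110.9  158.8]
riser [[364.0, -305.8], [383.8, -247.4], [470.7, -276.6]] ctr [ 406.2 -276.6   58. ] len [ 61.7  91.7 110.6] ang [  71.3  -18.6 -164.7]
```

>>> step_arm --series '[[[-2,0.6,-3,0.01,8.5],[-4.4,1.2,-6,0.01,8.5],[-4.4,1.2,-9,0.01,8.5],[-4.4,1.2,-12,0.01,8.5],[-4.4,1.2,-14,0.01,8.5],[-4.4,1.2,-15.5,0.01,8],[-4.4,1.2,-16.3,0.01,7],[-4.4,1.2,-16.5,0.01,6.5],[-4.4,1.2,-16.5,0.01,6.2],[-4.4,1.2,-16.5,0.01,6]]]' --newtons 25

```text
time_s: 21.75
ee_pos: [0.4195, -0.2945, 0.0879]
tool_rot: [[-0.933, 0.36, 0.001], [0.36, 0.933, -0.001], [-0.002, -0.0, -1.0]]
wrist_force: [-0.1, 0.2, 0.8]
finger_gap: 0.0598
```

Run:
```python
from h import *
c,im=snap('wrist','w15')
s=state();print(s['time_s'],s['ee_pos'],s['finger_gap'],s['wrist_force'],s['tool_rot'][:,1])
```

```text
21.8 [ 0.41952335 -0.29478802  0.08818342] 0.059965832497021136 [-0.43203813  0.16591922  0.30076855] [ 3.60107741e-01  9.32910545e-01 -5.73972961e-04]
```

View pics/w15.png

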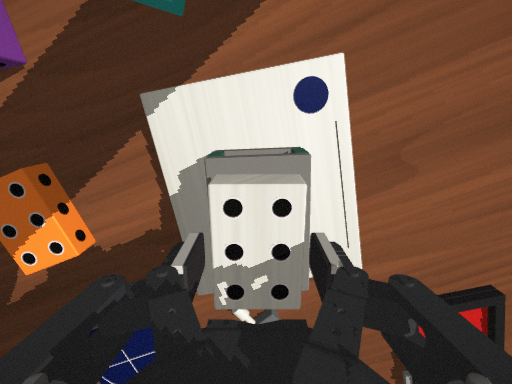

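The jaws straddle the block evenly, and it spans columns 209 to 306. I'll close on it.

>>> step_arm --series '[[[-0.1,0.1,0,0,5.6],[-0.1,0.1,0,0,5.3],[-0.1,0.1,0,0,5.1],[-0.1,0.1,0,0,5.0],[-0.1,0.1,0,0,4.9],[-0.1,0.1,0,0,4.8],[-0.1,0.1,0,0,4.6],[-0.1,0.1,0,0,4.6]]]' --newtons 25

```text
time_s: 22.47
ee_pos: [0.4176, -0.2936, 0.0878]
tool_rot: [[-0.933, 0.361, 0.001], [0.361, 0.933, -0.0], [-0.001, 0.0, -1.0]]
wrist_force: [-0.1, 1.8, 5.4]
finger_gap: 0.0493
```

>>> step_arm --series '[[[0,0,0,0,4.6],[0,0,0,0,4.6],[0,0,0.2,0,4.6],[0,0,0.5,0,4.6],[0,0,1,0,4.6],[0,0,2,0,4.6],[0,0,4,0,4.6],[0,0,7,0,4.6],[0,0,10,0,4.6],[0,0,10,0,4.6]]]' --newtons 70

```text
time_s: 23.3
ee_pos: [0.4203, -0.2963, 0.1932]
tool_rot: [[-0.933, 0.361, 0.009], [0.361, 0.933, -0.008], [-0.012, -0.005, -1.0]]
wrist_force: [2.2, -1.2, -5.8]
finger_gap: 0.0479
```

Run:
```python
from h import *
c,im=snap('wrist','w16')
s=state();print(s['time_s'],s['ee_pos'],s['finger_gap'],s['wrist_force'],s['tool_rot'][:,1])
```

```text
23.35 [ 0.41928261 -0.29531476  0.19045642] 0.04792672846185492 [-0.06150292 -0.24406405 -6.66068126] [ 0.36078158  0.93264523 -0.00308693]
```

View pics/w16.png

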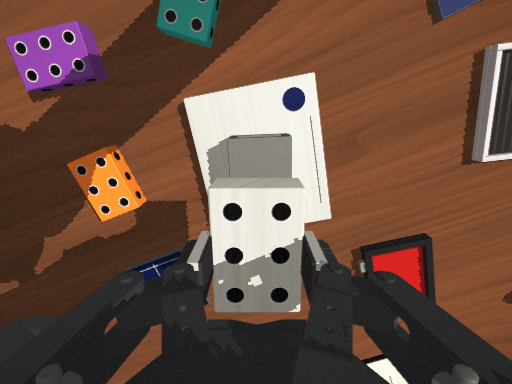

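>>> step_arm --series '[[[2,1,0,0.05,4.6],[5,3,0,0.1,4.6],[8,5,0,0.15,4.6],[11,7,0,0.2,4.6],[14,9,0,0.24,4.6],[17,11,0,0.24,4.6],[19,12,-2,0.24,4.6],[19.9,12.3,-5,0.24,4.6],[19.9,12.3,-8,0.24,4.6],[19.9,12.3,-10,0.24,4.6]]]'

```text
time_s: 24.18
ee_pos: [0.614, -0.1686, 0.0815]
tool_rot: [[-0.992, 0.127, -0.008], [0.127, 0.992, 0.003], [0.008, 0.002, -1.0]]
wrist_force: [-0.9, -0.3, -7.2]
finger_gap: 0.048
```

>>> step_arm --series '[[[0,0,-0.5,0,4.6],[0,0,-0.5,0,4.6],[0,0,-0.5,0,4.6]]]'

```text
time_s: 24.43
ee_pos: [0.6163, -0.1707, 0.0817]
tool_rot: [[-0.992, 0.129, -0.001], [0.129, 0.992, 0.0], [0.001, 0.0, -1.0]]
wrist_force: [0.5, -0.3, -6.6]
finger_gap: 0.048
```

Run:
```python
from h import *
c,im=snap('wrist','w17')
s=state();print(s['time_s'],s['ee_pos'],s['finger_gap'],s['wrist_force'],s['tool_rot'][:,1])
```

```text
24.4833 [ 0.6171756  -0.17108093  0.08300855] 0.04814215232653521 [ 0.0372442  -0.27912519 -6.19508468] [ 1.29133029e-01  9.91627198e-01 -4.00402583e-04]
```

View pics/w17.png

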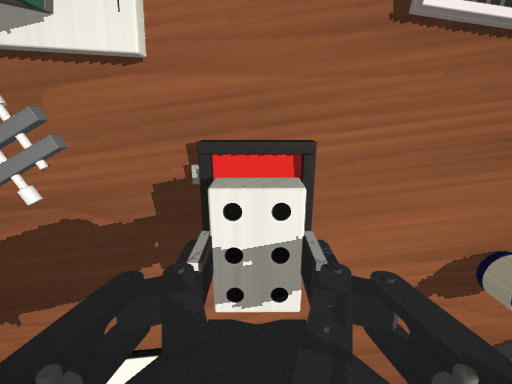

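>>> step_arm --series '[[[0,0,-1,0,4.6],[0,0,-2.2,0,4.6],[0,0,-3.2,0,4.6],[0,0,-3.8,0,4.6],[0,0,-4.1,0,4.6],[0,0,-4.2,0,4.6],[0,0,-4.25,0,4.6],[0,0,-4.3,0,4.6],[0,0,-4.3,0,4.6]]]'

```text
time_s: 25.23
ee_pos: [0.6168, -0.1707, 0.0395]
tool_rot: [[-0.992, 0.129, 0.001], [0.129, 0.992, -0.0], [-0.001, -0.0, -1.0]]
wrist_force: [-0.1, 0.1, -6.3]
finger_gap: 0.0477
```

>>> step_arm --series '[[[0,0,-0.05,0,4.6],[0,0,-0.1,0,4.6],[0,0,-0.15,0,4.6],[0,0,-0.15,0,4.6],[0,0,-0.15,0,4.6]]]'

```text
time_s: 25.65
ee_pos: [0.6166, -0.1706, 0.0383]
tool_rot: [[-0.992, 0.129, 0.001], [0.129, 0.992, -0.0], [-0.001, -0.0, -1.0]]
wrist_force: [-0.4, 0.5, -3.4]
finger_gap: 0.0481
```

>>> step_arm --series '[[[0,0,-0.05,0,4.6],[0,0,-0.1,0,4.6],[0,0,-0.1,0,4.6],[0,0,-0.1,0,4.6]]]'

```text
time_s: 25.98
ee_pos: [0.6166, -0.1706, 0.0382]
tool_rot: [[-0.992, 0.129, 0.001], [0.129, 0.992, -0.0], [-0.001, -0.0, -1.0]]
wrist_force: [-3.2, 1.1, 5.6]
finger_gap: 0.0482
```

>>> step_arm --series '[[[0,0,0,0,5],[0,0,0,0,5.4],[0,0,0,0,6],[0,0,0,0,6.5],[0,0,0.5,0,7],[0,0,2,0,7.5],[0,0,5,0,8.5],[0,0,9,0,8.5],[0,0,13,0,8.5],[0,0,17,0,8.5]]]'

```text
time_s: 26.82
ee_pos: [0.6162, -0.1705, 0.2086]
tool_rot: [[-0.992, 0.129, -0.0], [0.129, 0.992, 0.0], [0.0, 0.0, -1.0]]
wrist_force: [0.3, 0.1, -0.8]
finger_gap: 0.085
```

>>> step_arm --series '[[[3,0,3,0,8.5],[4,0,5,0,8.5],[4,0,5,0,8.5],[4,0,5,0,8.5]]]'

```text
time_s: 27.15
ee_pos: [0.6572, -0.1707, 0.2581]
tool_rot: [[-0.992, 0.128, 0.003], [0.128, 0.992, -0.001], [-0.003, -0.001, -1.0]]
wrist_force: [-0.5, 0.1, -0.4]
finger_gap: 0.0849
```

Run:
```python
from h import *
c,im=snap('wrist','w18')
s=state();print(s['time_s'],s['ee_pos'],s['finger_gap'],s['wrist_force'],s['tool_rot'][:,1])
crop('w18',210,80,305,185,'c18',7)
```

```text
27.2 [ 0.65579438 -0.1703694   0.25623145] 0.08473734527191963 [ 0.60913399 -0.08196441 -1.00622104] [1.28700454e-01 9.91683495e-01 1.97623354e-04]
```

View pics/c18.png

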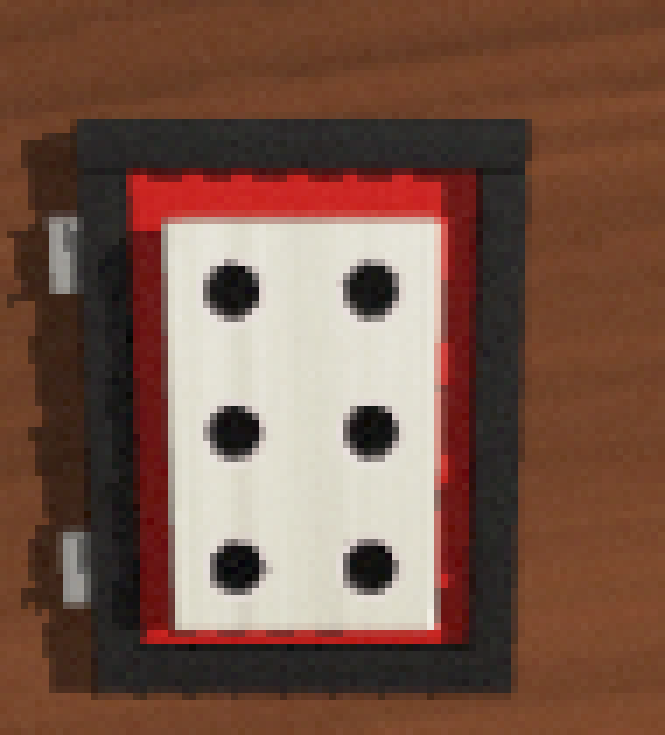

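Run:
```python
from h import *
c,s,im=load('w18')
quad(c,[(162,217),(442,217),(438,630),(173,632)],210,80,.033,7,'blk')
quad(c,[(232,290),(370,290),(370,567),(238,567)],210,80,.033,7,'holes')
quad(c,[(78,120),(530,120),(512,692),(93,692)],210,80,.016,7,'outer')
```

```text
blk [[576.7, -190.6], [583.2, -141.1], [657.4, -150.2], [651.3, -200.1]] ctr [ 617.1 -170.5   33. ] len [49.9 74.8 50.3 75.2] ang [ 82.6  -7.  -96.9 172.7]
holes [[590.8, -180.0], [594.0, -155.4], [643.8, -161.5], [640.6, -186.1]] ctr [ 617.3 -170.8   33. ] len [24.9 50.2 24.8 50.2] ang [ 82.6  -7.  -97.4 173. ]
outer [[557.4, -204.8], [568.2, -122.1], [675.3, -136.3], [664.5, -219.8]] ctr [ 616.4 -170.8   16. ] len [ 83.3 108.1  84.2 108.1] ang [ 82.6  -7.5 -97.4 172. ]
```

The block is within 1 mm of centre and square. Last piece: the riser.

>>> step_arm --series '[[[-3,-2,0,-0.05,8.5],[-7,-5,-1,-0.1,8.5],[-10,-7,-2,-0.15,8.5],[-14,-9,-2.5,-0.2,8.5],[-17,-11.5,-2.5,-0.2,8.5],[-19.8,-13.4,-2.5,-0.2,8.5],[-19.8,-13.4,-2.5,-0.2,8.5],[-19.8,-13.4,-2.5,-0.2,8.5]]]'

```text
time_s: 27.87
ee_pos: [0.4554, -0.3046, 0.2301]
tool_rot: [[-0.945, 0.327, -0.003], [0.327, 0.945, 0.003], [0.004, 0.002, -1.0]]
wrist_force: [0.7, -0.8, 1.1]
finger_gap: 0.0851
```

Run:
```python
from h import *
c,im=snap('wrist','w19')
s=state();print(s['time_s'],s['ee_pos'],s['finger_gap'],s['wrist_force'],s['tool_rot'][:,1])
u=proj(c,[.4174,-.2912,.058])[0].astype(int);print(u)
crop('w19',u[0]-65,u[1]-60,u[0]+65,u[1]+60,'c19',6)
```

```text
27.9167 [ 0.45694168 -0.30411318  0.23036937] 0.08479919230378682 [ 0.45856524 -0.8981564   0.43010001] [0.32542961 0.94556443 0.00186321]
[256 146]
```

View pics/c19.png

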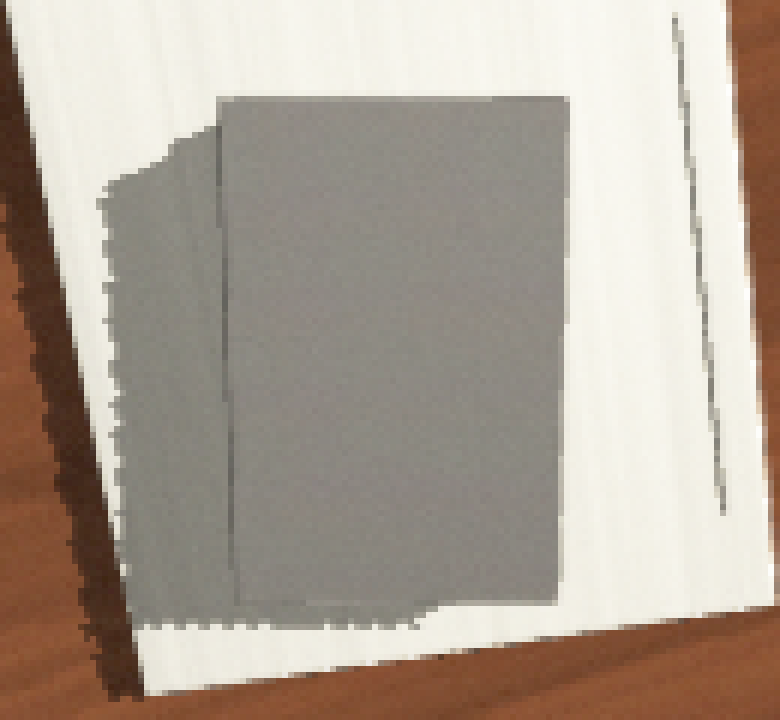

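Run:
```python
from h import *
c,s,im=load('w19')
quad(c,[(220,97),(569,97),(559,605),(238,605)],256-65,146-60,.058,6,'riser')
```

```text
riser [[363.7, -305.2], [383.7, -247.5], [470.9, -276.7], [450.7, -334.7]] ctr [ 417.3 -291.    58. ] len [61.1 91.9 61.4 91.9] ang [  70.9  -18.6 -109.1  161.3]
```

>>> step_arm --series '[[[-2,0.6,-3,0,8.5],[-4,1.3,-6,0,8.5],[-4,1.3,-9,0,8.5],[-4,1.3,-12,0,8.5],[-4,1.3,-14.5,0,8.5],[-4,1.3,-16.5,0,8.5],[-4,1.3,-17.5,0,8.2],[-4,1.3,-17.8,0,7.6],[-4,1.3,-17.8,0,7.2],[-4,1.3,-17.8,0,7.0]]]' --newtons 25

```text
time_s: 28.75
ee_pos: [0.4194, -0.2917, 0.0543]
tool_rot: [[-0.947, 0.322, 0.001], [0.322, 0.947, -0.001], [-0.001, -0.0, -1.0]]
wrist_force: [0.8, -0.6, -0.1]
finger_gap: 0.0701
```

Run:
```python
from h import *
c,im=snap('wrist','w20')
s=state();print(s['time_s'],s['ee_pos'],s['finger_gap'],s['wrist_force'],s['tool_rot'][:,1])
```

```text
28.8 [ 0.41946849 -0.29198365  0.05471903] 0.06984114333212459 [-0.85770363  0.17991906  0.76992935] [ 3.22684323e-01  9.46506328e-01 -7.73737181e-04]
```

View pics/w20.png

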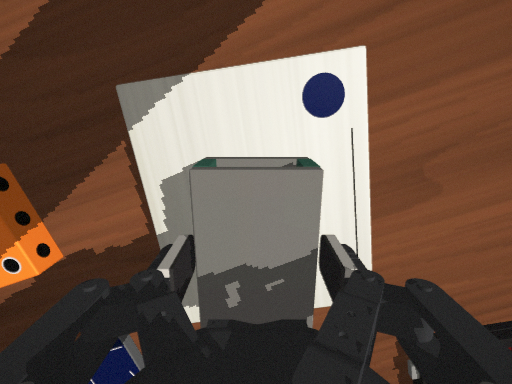

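>>> step_arm --series '[[[-0.2,0.1,-0.4,0,6.8],[-0.2,0.1,-0.4,0,6.6],[-0.2,0.1,-0.4,0,6.4],[-0.2,0.1,-0.4,0,6.3],[-0.2,0.1,-0.4,0,6.2],[-0.2,0.1,-0.4,0,6.1],[-0.2,0.1,-0.4,0,5.9],[-0.2,0.1,-0.4,0,5.8],[-0.2,0.1,-0.4,0,5.8]]]' --newtons 25

```text
time_s: 29.55
ee_pos: [0.4165, -0.291, 0.0502]
tool_rot: [[-0.946, 0.323, 0.0], [0.323, 0.946, -0.001], [-0.001, -0.001, -1.0]]
wrist_force: [-1.3, -0.9, 5.3]
finger_gap: 0.0614
```

>>> step_arm --series '[[[0,0,0,0,5.8],[0,0,0,0,5.8],[0,0,0.2,0,5.8],[0,0,0.5,0,5.8],[0,0,1,0,5.8],[0,0,2,0,5.8],[0,0,4,0,5.8],[0,0,7,0,5.8],[0,0,10,0,5.8],[0,0,10,0,5.8]]]' --newtons 70

```text
time_s: 30.38
ee_pos: [0.4195, -0.2931, 0.1555]
tool_rot: [[-0.946, 0.323, 0.009], [0.323, 0.946, -0.008], [-0.011, -0.005, -1.0]]
wrist_force: [2.5, -2.0, -7.1]
finger_gap: 0.0604
```

Run:
```python
from h import *
c,im=snap('wrist','w21')
s=state();print(s['time_s'],s['ee_pos'],s['finger_gap'],s['wrist_force'],s['tool_rot'][:,1],s['q'])
# steel tray from w12 / w8
```

```text
30.4333 [ 0.41842549 -0.29224308  0.15281691] 0.0608318822875505 [ 0.01862949 -0.5169529  -8.119378  ] [ 0.32316619  0.94633689 -0.00317945] [-7.46245376e-01  2.52397417e-01  1.79901972e+00  2.82253242e-04
  1.08176634e+00 -1.98811060e+00]
```

View pics/w21.png

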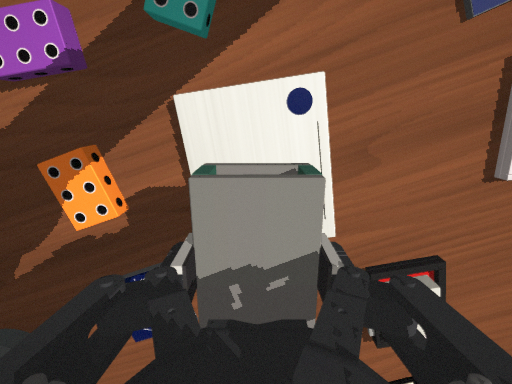

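>>> step_arm --series '[[[1,2,1,0.02,5.8],[2,5,2,0.04,5.8],[4,9,4,0.07,5.8],[5,13,6,0.07,5.8],[7,17,8,0.07,5.8],[8,21,8,0.07,5.8],[10,25,8,0.07,5.8],[10.7,27.9,8,0.07,5.8],[10.7,27.9,8,0.07,5.8],[10.7,27.9,8,0.07,5.8]]]'

```text
time_s: 31.27
ee_pos: [0.5227, -0.0079, 0.2273]
tool_rot: [[-0.968, 0.252, -0.004], [0.252, 0.968, 0.003], [0.005, 0.001, -1.0]]
wrist_force: [-0.1, 0.1, -8.6]
finger_gap: 0.0605
```

>>> step_arm --series '[[[0,0,0,0,5.8],[0,0,0,0,5.8]]]'

```text
time_s: 31.43
ee_pos: [0.5222, -0.012, 0.2281]
tool_rot: [[-0.967, 0.256, -0.004], [0.256, 0.967, -0.0], [0.003, -0.001, -1.0]]
wrist_force: [0.2, -0.9, -8.5]
finger_gap: 0.0606
```

Run:
```python
from h import *
c,im=snap('wrist','w22')
s=state();print(s['time_s'],s['ee_pos'],s['finger_gap'],s['wrist_force'],s['tool_rot'][:,1])
u=proj(c,[.447,.008,.016])[0].astype(int);print(u)
crop('w22',u[0]-65,u[1]-70,u[0]+65,u[1]+60,'c22',6)
c,s,im=load('w1');quad(c,[(22,293),(195,272),(238,470),(82,492)],80,90,.016,3,'steel w1')
crop('w8',375,0,475,115,'c8b',6)
```

```text
31.4833 [ 0.52241597 -0.01244867  0.22844866] 0.060528538665782235 [ 0.39728071  0.15917744 -7.97082042] [ 2.57244602e-01  9.66345930e-01 -8.70472006e-04]
[256 110]
steel w1 [[376.3, -20.8], [399.8, 72.3], [513.7, 39.6], [493.4, -52.3]] ctr [445.8   9.7  16. ] len [ 96.  118.4  94.  121.3] ang [  75.8  -16.1 -102.4  165. ]
```

View pics/w22.png

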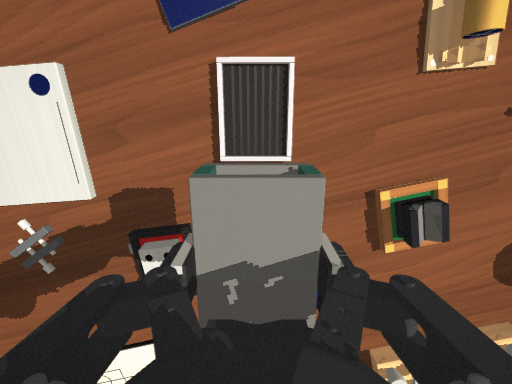

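View pics/c22.png

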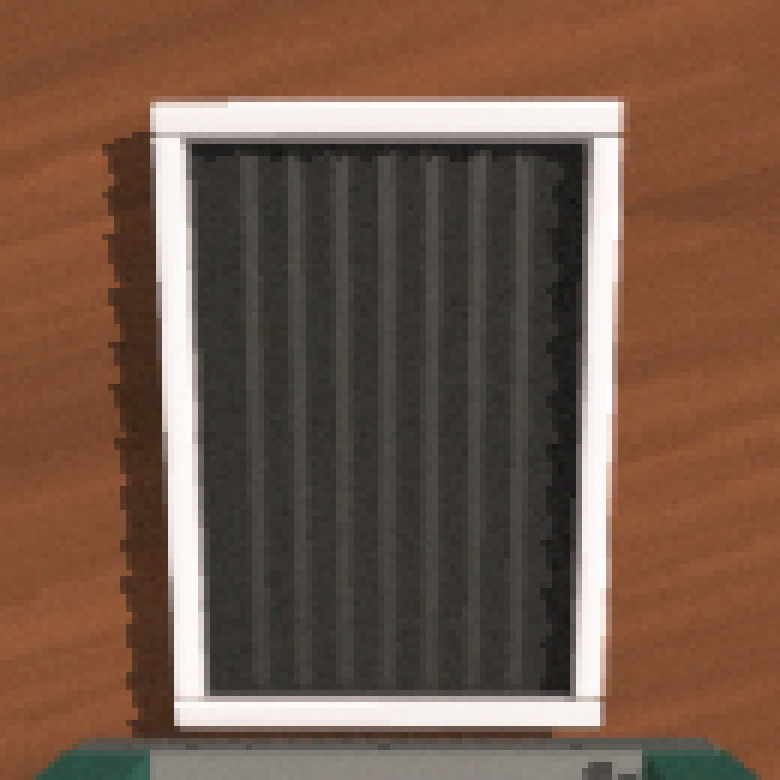

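Run:
```python
from h import *
c,s,im=load('w22')
quad(c,[(150,100),(624,100),(602,728),(175,728)],256-65,110-70,.016,6,'steel')
quad(c,[(187,141),(592,139),(574,693),(206,697)],256-65,110-70,.008,6,'floor')
```

```text
steel [[377.2, -22.4], [400.3, 64.8], [516.3, 34.1], [493.2, -53.0]] ctr [446.8   5.9  16. ] len [ 90.1 120.   90.2 120. ] ang [  75.1  -14.8 -104.8  165.2]
floor [[384.2, -18.2], [404.2, 58.6], [508.9, 30.6], [489.5, -46.1]] ctr [446.7   6.2   8. ] len [ 79.4 108.4  79.1 108.9] ang [  75.4  -14.9 -104.2  165.2]
```

>>> step_arm --series '[[[-2,0.5,0,0,5.8],[-4,1,0,0,5.8],[-6.5,1.5,-2,0,5.8],[-7.6,1.8,-5,0,5.8],[-7.6,1.8,-8,0,5.8],[-7.6,1.8,-11,0,5.8],[-7.6,1.8,-13,0,5.8],[-7.6,1.8,-14,0,5.8],[-7.6,1.8,-14,0,5.8],[-7.6,1.8,-14,0,5.8]]]'

```text
time_s: 32.32
ee_pos: [0.4472, 0.0054, 0.0895]
tool_rot: [[-0.966, 0.258, -0.001], [0.258, 0.966, 0.0], [0.001, -0.0, -1.0]]
wrist_force: [0.3, -1.1, -7.9]
finger_gap: 0.0605
```

Run:
```python
from h import *
c,im=snap('wrist','w23')
s=state();print(s['time_s'],s['ee_pos'],s['finger_gap'],s['wrist_force'],s['tool_rot'][:,1])
```

```text
32.3667 [0.44812676 0.00551969 0.09028057] 0.06032414282864428 [ 0.78967265  1.17915336 -7.38375475] [2.57816512e-01 9.66193883e-01 1.60874637e-04]
```

View pics/w23.png

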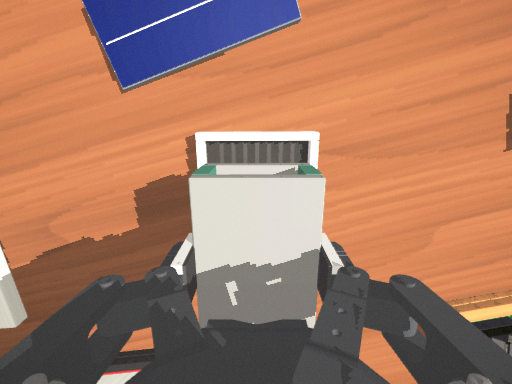

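>>> step_arm --series '[[[0,0,-1,0,5.8],[0,0,-2.4,0,5.8],[0,0,-3.4,0,5.8],[0,0,-4.1,0,5.8],[0,0,-4.5,0,5.8],[0,0,-4.6,0,5.8],[0,0,-4.7,0,5.8],[0,0,-4.7,0,5.8]]]'

```text
time_s: 33.03
ee_pos: [0.448, 0.0063, 0.0432]
tool_rot: [[-0.967, 0.256, 0.001], [0.256, 0.967, -0.0], [-0.001, 0.0, -1.0]]
wrist_force: [0.8, -0.2, -8.0]
finger_gap: 0.0608
```

>>> step_arm --series '[[[0,0,-0.05,0,5.8],[0,0,-0.1,0,5.8],[0,0,-0.15,0,5.8],[0,0,-0.15,0,5.8],[0,0,-0.15,0,5.8]]]'

```text
time_s: 33.45
ee_pos: [0.4474, 0.0065, 0.0412]
tool_rot: [[-0.967, 0.256, 0.0], [0.256, 0.967, 0.0], [-0.0, 0.0, -1.0]]
wrist_force: [-0.6, -0.3, -8.7]
finger_gap: 0.0612
```

>>> step_arm --series '[[[0,0,-0.05,0,5.8],[0,0,-0.1,0,5.8],[0,0,-0.1,0,5.8],[0,0,-0.1,0,5.8]]]'

```text
time_s: 33.78
ee_pos: [0.4475, 0.0065, 0.0406]
tool_rot: [[-0.967, 0.256, 0.0], [0.256, 0.967, 0.0], [-0.0, 0.0, -1.0]]
wrist_force: [-1.7, 1.1, -0.5]
finger_gap: 0.0603
```

>>> step_arm --series '[[[0,0,-0.05,0,5.8],[0,0,-0.1,0,5.8],[0,0,-0.1,0,5.8]]]'

```text
time_s: 34.03
ee_pos: [0.4475, 0.0064, 0.0406]
tool_rot: [[-0.967, 0.256, 0.001], [0.256, 0.967, -0.0], [-0.001, 0.0, -1.0]]
wrist_force: [-4.3, 0.9, 11.8]
finger_gap: 0.0606
```

Seated. I'll release, lift and check.

>>> step_arm --series '[[[0,0,0,0,6.3],[0,0,0,0,6.7],[0,0,0,0,7.2],[0,0,0,0,7.5],[0,0,0.5,0,7.5],[0,0,2,0,7.5],[0,0,5,0,8.5],[0,0,9,0,8.5],[0,0,13,0,8.5],[0,0,17,0,8.5]]]'

```text
time_s: 34.87
ee_pos: [0.4469, 0.0065, 0.2112]
tool_rot: [[-0.967, 0.256, -0.0], [0.256, 0.967, 0.0], [0.0, 0.0, -1.0]]
wrist_force: [0.7, -0.6, 0.1]
finger_gap: 0.0852
```

>>> step_arm --series '[[[3,0,4,0,8.5],[6,-1,6,0,8.5],[6,-1,6,0,8.5],[6,-1,6,0,8.5],[6,-1,6,0,8.5]]]'

```text
time_s: 35.28
ee_pos: [0.5066, -0.0035, 0.2685]
tool_rot: [[-0.967, 0.256, -0.002], [0.256, 0.967, 0.0], [0.002, -0.0, -1.0]]
wrist_force: [-0.2, 0.8, 0.1]
finger_gap: 0.085
```

Run:
```python
from h import *
c,im=snap('wrist','w24');snap('side','s24');snap('top','t24')
s=state();print(s['time_s'],s['ee_pos'],s['finger_gap'],s['wrist_force'],s['tool_rot'][:,1])
u=proj(c,[.447,.006,.016])[0].astype(int);print(u)
crop('w24',u[0]-60,u[1]-60,u[0]+60,u[1]+60,'c24',6)
```

```text
35.4333 [ 0.50559953 -0.00319224  0.26774224] 0.0853315083777009 [ 0.71802203 -0.45706141 -0.40339599] [ 2.56121394e-01  9.66644583e-01 -2.84295152e-04]
[252 124]
```

View pics/c24.png

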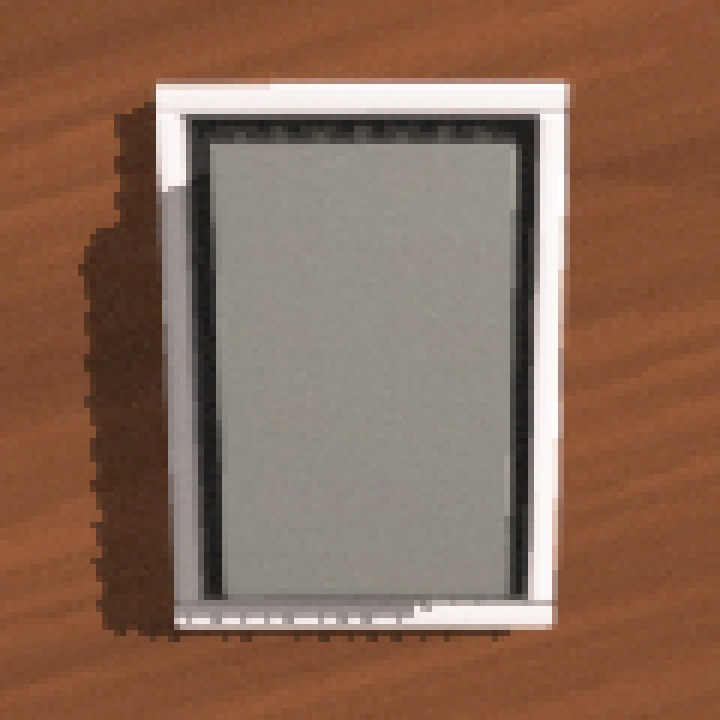

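View pics/s24.png

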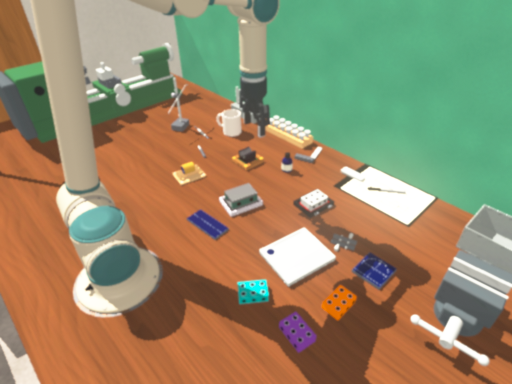

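View pics/t24.png

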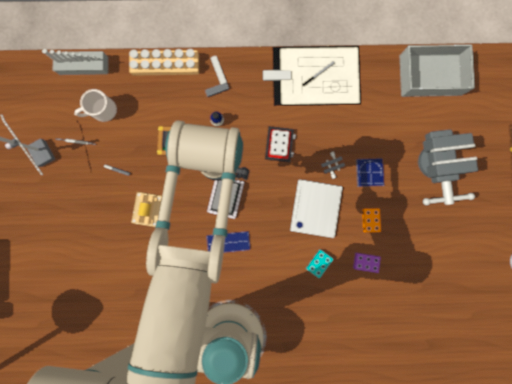

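Run:
```python
from h import *
c,s,im=load('w24')
quad(c,[(208,142),(519,142),(507,598),(224,598)],192,64,.048,6,'riser')
quad(c,[(156,82),(570,82),(554,628),(176,628)],192,64,.016,6,'tray')
```

```text
riser [[395.7, -12.0], [411.7, 48.4], [500.7, 24.2], [485.0, -35.1]] ctr [448.3   6.4  48. ] len [62.4 92.3 61.4 92.3] ang [  75.1  -15.2 -104.9  165.4]
tray [[377.2, -21.9], [400.3, 65.1], [516.5, 34.2], [493.4, -52.9]] ctr [446.8   6.1  16. ] len [ 90.  120.2  90.1 120.2] ang [  75.1  -14.9 -104.9  165. ]
```

Run:
```python
from plant import job_done,state
print(state()['joint_vel'].round(3));print(job_done())
```

```text
[ 0.    -0.003 -0.004 -0.    -0.002  0.001]
the job is handed in; nothing more can be done
None
```

I took the stack apart from the top down and set all four pieces in their places: the bar, then the V-block, the drilled block and the riser. I handed the job in at about 35 s of the 128 s allowed.

The wrist-camera checks after each release showed:

| Piece | Offset from centre of its place | Alignment |
|---|---|---|
| Bar in cradle | about 0.2 mm along the axis | along the V |
| V-block in felt tray | about 0.5 mm, V upwards | within about 0.5° |
| Drilled block in plastic tray | about 0.8 mm | within about 0.5° |
| Riser in steel tray | about 1.5 mm, the largest offset, mostly along x | within about 0.5° |

- **Seating:** I lowered each piece until it met light contact (about 10–20 N) at its expected seated height, then released it. The last camera views showed none perched on a rim.
- **Surroundings:** in the final views the bottle and look-alikes stood where they began. The gripper was open, touching nothing, well above the bench. No check failed or disagreed.

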